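# Unpack interleaved glass panes from a sloping rack

### The job

Unpack the sloping rack from the top down as far as the lower glass pane: lay the two wooden spacer boards flat in one squared-up pile, lengthwise on the middle of the cork pad, and between them move the upper glass pane to the sloping inspection stand, lengthwise up its slope and centred, flat on the bed and with its low end fully home against the lip. Set every plate down gently, letting go only once it rests, do not knock the glass or lay it anywhere else on the way, leave the lower pane lying in the rack, and do not disturb anything else on the table.

Things in the scene. Friction and masses are not known exactly. Their poses are not given: they have to be found in the camera images.
- rack_bed: sloping bed of the loaded stand: plywood, 150 x 48 mm, tilted 30 degrees, low end away from the robot, aluminium end lip 44 mm high there. Origin on the bed's face, mid-width, at the foot of the lip's inner face; x up the slope, y across (level), z square off the bed. Four plates lie flat on it, ends at the lip; from the bed up: lower pane, lower board, upper pane, upper board.
- rest_bed: empty inspection stand, tilted 25 degrees: rubber face 148 x 48 mm, lip 42 mm high at the low end, away from the robot. Origin mid-width at the lip's inner side; x up the slope, y across, z square off the face. The face is jacked up to an unmeasured height, z 0 to 24 mm: feel for it. A pane fully home has its centre at x 75, y 0. The rubber grips: slide the pane against the lip while holding it.
- pad_top (a point): centre of the top face of the flat cork pad, 190 x 110 x 6 mm, where the spacer boards are piled; x along its long side, z up. Rack, stand and pad are fixed in a run; their places and yaws vary between runs.
- board_top_c (a point): centre of the upper spacer board, the topmost plate: plain wood, 150 x 64 x 12 mm, about 0.09 kg (varies). x along its length (up the slope at the start), y across its width, z through its thickness (upward).
- pane_top_c (a point): centre of the upper glass pane, right under the upper board: greenish glass, 150 x 56 x 12 mm, narrower than the boards, so that the boards overhang it by 4 mm on either long side; about 0.25 kg (varies). x along its length, y across, z through its thickness.
- board_low_c (a point): centre of the lower spacer board, under the upper pane; just like the upper board (150 x 64 x 12 mm).
- pane_low_c (a point): centre of the lower glass pane, the bottom plate on the bed, 150 x 56 x 12 mm; it stays.
- tape: bystander: roll of tape lying flat, 84 mm across, 25 mm high; origin at the centre of its underside
- driver: bystander: screwdriver lying on the table, lying along its x axis
- offcut: bystander: wooden offcut 90 x 38 x 22 mm; origin at the centre of its underside
- jar: bystander: small grey jar, 54 mm across, 60 mm high; origin at the centre of its underside
- lifter: bystander: twin suction-cup glass lifter with a bar handle, 190 mm long, 61 mm high; origin at the centre of its underside
- cleaner: bystander: white bottle, 66 mm across, 150 mm high; origin at the centre of its underside
- mug: bystander: white mug, 80 mm across, 90 mm high; origin at the centre of its underside
There are look-alikes about, which are no part of the job. Leave any turquoise look-alike of the part that bears board_top_c alone.

How it is judged:
By the outcome, as a careful person would: the job done as asked, in the order asked, and still so for the second after the job is handed in, with the robot touching nothing.
It also fails if it takes over 72 s, if anything falls off the work surface, if the arm or the gripper's body presses on something with over 40 N, if the wrist force passes 120 N, or if a joint passes its speed limit or range.

### The arm

A 7-joint arm with a two-finger parallel gripper is mounted at the origin on the work surface. World frame = base frame: x ahead of the robot, y to its left, z up, the work surface at z = 0. Lengths are in m, angles in rad, forces in N, time in s.
With the tool pointing down it reaches from about 0.425 to 0.925 m from the base axis. Payload 6.8 kg.
Tool frame: the origin (TCP) lies midway between the tips of the shut fingers; the grasp point (between the pads) lies 19 mm behind it; z points along the fingers, y is the line along which they close (so a half turn about z gives the same grasp; the last joint's range is limited). The gripper opens to 85 mm and grips with 20 to 120 N. Pads are 22 mm wide; open, the fingers measure 114 mm over their backs; the gripper's body (76 mm by 85 mm) begins 54 mm behind the grasp point. The pads swing forward as they close: fully open they stand 13 mm farther back than shut.
Start: joints at [-1.348, 0.477, 0.022, 1.555, -0.011, 1.109, -0.083], TCP at [0.219, 0.638, 0.231] pointing down, gripper open.
Joint ranges: [-2.96, 2.96], [-0.34, 2.1], [-1.41, 1.46], [0.24, 2.44], [-1.37, 4.51], [0.17, 1.92], [-2.96, 2.96]. Speed limits (rad/s): [2.39, 2.39, 3.14, 3.14, 3.14, 3.14, 3.14].

### API

Orientations are given as a unit quaternion [w, x, y, z].
In Python, from station import bot gives the robot as it stands.
- The arm moves only by the tool jog_arm, never from a script. Its argument "rows" is a list of rows, each an object of numbers: "fingers": the finger opening in mm, from 0 to 85.4; "x", "y", "z": the shift along the tool's x, y, z in mm; "ax", "ay", "az": the turn, a rotation vector about the tool's x, y, z in degrees. A call has exactly 8 rows; each row shifts and turns the commanded pose from where the row before left it, along the tool's axes as they then stand; what a row does not reach is not made up. A row lasts 1/10 s, in which the tool goes at most 50 mm and 8.59 degrees, less where a joint would pass 70% of its speed; a pose out of reach is approached as far as the arm can. A call with a gripper value outside its range is refused whole. The fingers move at their own pace and stop on an object; "force" is the grip in N (left out, the last holds). Time passes only in rows, so rows that do not move let the fingers close, or fill a call up. It gives the time, the measured TCP pose, the force, the opening and the grip force at its end, in the units of the state.
- bot.get_obs(): the state, without advancing time (a new reading comes with each control period).
- bot.read_camera(name): name is "scene" or "top" or "wrist"; returns a dict with "pixels" (480x640x3 uint8, red, green, blue), "vertical_fov" (degrees; the focal length in pixels is half the picture's height over the tangent of half this angle, whatever the lens; pixels are square), "cx", "cy" (the principal point, pixels), "world_from_camera" (4x4, takes a point from camera to world coordinates). Camera axes: x right, y down, z forward; pixel columns grow to the right and rows downward; lengths in m; the calibration is good to about 2 mm. The wrist camera is an equidistant fisheye: a pixel r from the principal point sees the ray r / f radians off the axis. A picture is of the moment at which its call begins. There is no depth.
- bot.hand_in(): hands the job in; it is judged then, once.
The state is a dict: "t": time; "q": joint angles; "joint_vel": joint speeds; "joint_torque": joint torques, N m; "eef_pos": TCP position; "tool_rot": TCP orientation; "contact_force": force on the tool from outside, world axes, zero at the start; "torque": the same for the moment, N m; "gripper_width": opening from 0.0 (shut) to 1.0 (fully open); "grasp_force": force on a finger pad.
Only numpy, scipy, OpenCV 4.12 (cv2) and the standard library are available. Lean on these libraries where they do the work, as an engineer would, in place of code of your own. Each camera call takes 0.05 s, during which the arm holds its last target. There are 200 camera calls.

## Working session

There is one attempt and no reset: what is moved stays moved. The work goes in short steps, Python scripts to look and compute and a tool call to move; the robot and the scene stay as the last step left them, time stands still between calls to the robot, and variables do not carry over. Pictures are saved under pics/ and viewed, at most 10 in all, crops included, and the job is handed in when it is done.

Besides the shell and the picture viewer there is one more tool, called after ">>>" as name([rows], argument=value, ...), one row to a line, values as JSON. jog_arm: Moves the arm, as the interface text tells. Its arguments: {"type":"object","properties":{"rows":{"type":"array","items":{"type":"object","properties":{"fingers":{"type":"number"},"x":{"type":"number"},"y":{"type":"number"},"z":{"type":"number"},"ax":{"type":"number"},"ay":{"type":"number"},"az":{"type":"number"}}}},"force":{"type":"number"}},"required":["rows"]}

```bash
ls; mkdir -p pics; python3 - <<'E'
from station import bot
import cv2,pickle
o=bot.get_obs();print(o)
for n in("scene","top","wrist"):
    c=bot.read_camera(n);pickle.dump(c,open(f"pics/{n}0.pkl","wb"))
    cv2.imwrite(f"pics/{n}0.png",c["pixels"][:,:,::-1]);print(n,c["vertical_fov"],c["cx"],c["cy"],c["world_from_camera"])
E
```

```text
pics
{'t': 0.0, 'q': array([-1.3481276 ,  0.47779729,  0.02234424,  1.55647838, -0.01150917,
        1.10928515, -0.08310278]), 'joint_vel': array([-0.0009921 ,  0.00054866, -0.00034883,  0.00091787,  0.00125295,
        0.00038162, -0.00020319]), 'joint_torque': array([-8.26632840e-04, -5.96467781e+01,  1.60731744e+00, -2.81208014e+01,
        1.23059523e-02,  9.28229594e-03,  2.78864547e-06]), 'eef_pos': array([0.21903946, 0.63783521, 0.23031631]), 'tool_rot': array([-8.64897048e-05,  1.64626244e-01,  9.86355592e-01, -9.15921372e-04]), 'contact_force': array([-0.87443291,  1.15995868,  0.00574501]), 'torque': array([ 0.0019193 , -0.03897969, -0.03663578]), 'grasp_force': 0.0, 'gripper_width': 1.000965542912379}
scene 53.03110056055923 323.1792585333341 237.9107222931383 [[ 0.74082536  0.5002363  -0.44826491  1.08563365]
 [ 0.67166515 -0.5582601   0.48704372 -0.62113718]
 [-0.00661146 -0.66189826 -0.74956453  0.92296516]
 [ 0.          0.          0.          1.        ]]
top 48.50605581434254 319.44919569867324 234.5628468275361 [[-0.02439075 -0.98711455  0.15814537  0.35903884]
 [-0.99968694  0.02496602  0.00165171 -0.05753738]
 [-0.00557869 -0.15805557 -0.98741446  1.53631389]
 [ 0.          0.          0.          1.        ]]
wrist 65.70646984690485 323.35074103717153 234.43447258840806 [[ 0.32546145  0.91335874  0.24464394  0.15679014]
 [ 0.94555377 -0.3139122  -0.0859488   0.65952628]
 [-0.00170537  0.25929702 -0.96579612  0.37300286]
 [ 0.          0.          0.          1.        ]]
```

View pics/top0.png

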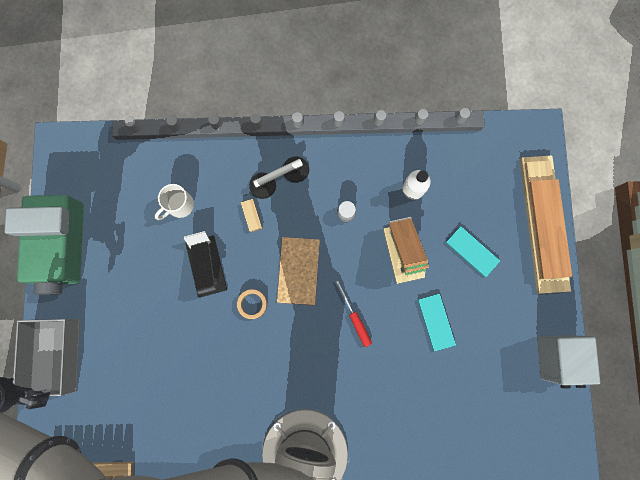

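View pics/scene0.png

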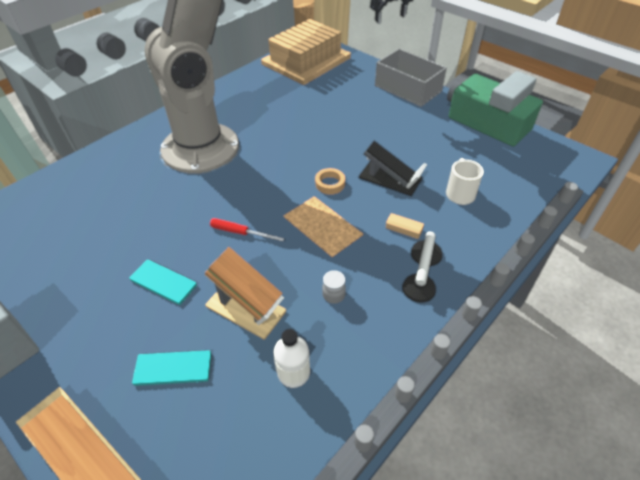

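The top view shows the rack with brown plates at (408,248), the empty black stand at (206,265), and the cork pad at (299,271). It also shows the turquoise look-alikes at (473,251) and (437,322).

Things that could be taken for board_top:
- The brown board on the rack at (408,243) is the choice, because it is plain wood and topmost on the rack.
- The turquoise plates at (473,251) and (437,322) are to be left alone.
- The large wooden plank at (548,225) is background.

Next is a close crop.

```bash
python3 - <<'E'
import cv2,numpy as np
t=cv2.imread("pics/top0.png");s=cv2.imread("pics/scene0.png")
def c(im,x,y,w,h,k):return cv2.resize(im[y:y+h,x:x+w],None,fx=k,fy=k,interpolation=cv2.INTER_CUBIC)
# 400x300 tiles
a=c(t,360,205,100,75,4);b=c(s,195,240,100,100,4)[:,:400];b=c(s,195,240,107,80+20,3.75)[:375,:400]
d=c(t,160,220,100,75,4);e=c(s,350,130,100,75,4)
T=lambda i:cv2.resize(i,(400,300)) if i.shape[:2]==(300,400) else i
b=c(s,190,240,120,90,10/3)
cv2.imwrite("pics/comp1.png",np.vstack([np.hstack([a,b]),np.hstack([d,e])]))
E
```

```text
(no output)
```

View pics/comp1.png

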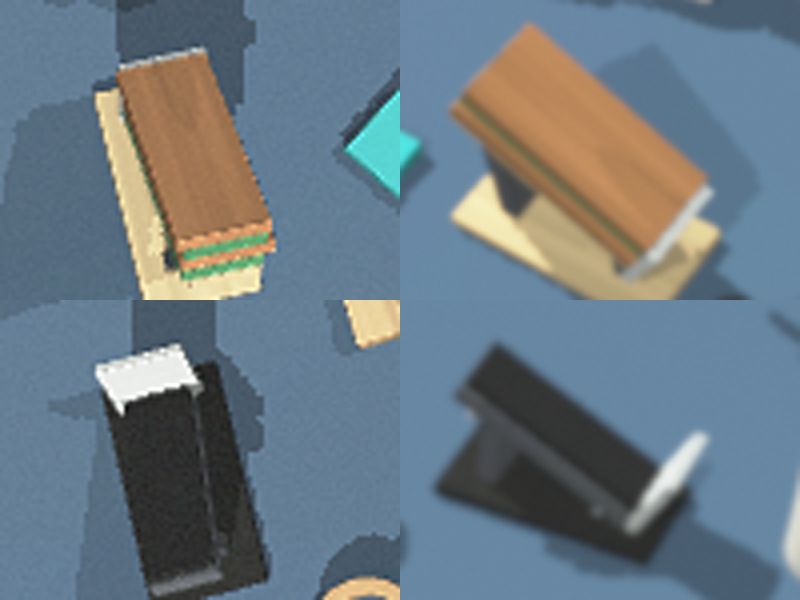

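The crop confirms the choice: a brown board on top, over green glass, brown and green, at the rack. The stand is empty with a white lip. Next I fit coarse poses from these corners.

```bash
cat > h.py <<'E'
import numpy as np,pickle,cv2
from scipy.optimize import least_squares
from scipy.spatial.transform import Rotation as Ro
def load(n):return pickle.load(open(f"pics/{n}.pkl","rb"))
def proj(c,P,fish=False):
    M=np.linalg.inv(c["world_from_camera"]);p=np.atleast_2d(P)@M[:3,:3].T+M[:3,3]
    f=240/np.tan(np.radians(c["vertical_fov"]/2));r=np.hypot(p[:,0],p[:,1])
    k=f*np.arctan2(r,p[:,2])/np.maximum(r,1e-9) if fish else f/p[:,2]
    return np.c_[p[:,0]*k+c["cx"],p[:,1]*k+c["cy"]]
def ray(c,u,v,fish=False):
    f=240/np.tan(np.radians(c["vertical_fov"]/2));d=np.array([u-c["cx"],v-c["cy"]])/f
    if fish:
        a=np.hypot(*d);k=np.sin(a)/a if a>1e-9 else 1;d=np.r_[d*k,np.cos(a)]
    else:d=np.r_[d,1.]
    return c["world_from_camera"][:3,3],c["world_from_camera"][:3,:3]@d
def onz(c,u,v,z,fish=False):
    o,d=ray(c,u,v,fish);return o+d*(z-o[2])/d[2]
def frame(yaw,tilt):
    # x up the slope (yaw = heading of horizontal part of x), y level, z off the bed
    return Ro.from_euler("z",yaw).as_matrix()@Ro.from_euler("y",-tilt).as_matrix()
def fit(obs,tilt,x0):
    # obs: list of (cam,fish,pts_local[m],pix); params x,y,z,yaw
    def f(p):
        R=frame(p[3],tilt)
        return np.concatenate([(proj(c,np.array(L)@R.T+p[:3],fi)-px).ravel() for c,fi,L,px in obs])
    s=least_squares(f,x0,loss="soft_l1");return s.x,f(s.x)
def rows(p0,q0,p1,R1,n,dec=1):
    """print n rows from tcp pos p0,quat q0(wxyz) to p1,R1"""
    R0=Ro.from_quat(np.roll(q0,-1)).as_matrix();rv=Ro.from_matrix(R0.T@R1).as_rotvec()
    p=np.array(p0);R=R0;out=[];st=np.round(np.degrees(rv)/n,2)
    for k in range(n):
        s=np.round(R.T@((p1-p)/(n-k))*1000,dec);p=p+R@s/1000;R=R@Ro.from_rotvec(np.radians(st)).as_matrix()
        out.append(dict(zip(("x","y","z","ax","ay","az"),[float(v) for v in np.r_[s,st]])))
    import json
    for o in out:print(json.dumps({k:v for k,v in o.items() if v}))
def toolR(bx,n):
    """tool rot: z=-n, y across the board (either sign handled by caller), x along +-bx"""
    z=-n;x=bx;y=np.cross(z,x);return np.c_[x,y,z]
E
python3 - <<'E'
from h import *
t,s=load("top0"),load("scene0")
L=lambda x0,x1,w,z:np.array([[x0,w,z],[x0,-w,z],[x1,-w,z],[x1,w,z]])
B=L(-.075,.075,.032,.006)
p,r=fit([(t,0,B,np.array([[389.5,223],[411.5,218],[428,262],[405,266]])),
 (s,0,B,np.array([[283,295],[259.6,318.6],[205,271.5],[229,247.5]]))],np.radians(30),[.65,-.3,.12,3.1])
print("board",p,np.degrees(p[3]),r.round(1));R=frame(p[3],np.radians(30));print("rack origin",p[:3]-R@[.075,0,.042])
# stand: lip inner top edge z=42
for z in(.05,.1):print([onz(t,u,v,z).round(3) for u,v in((183.75,237.25),(205.5,231.5),(190,248),(210,242),(197.5,291.2),(214.5,287.5))])
print("pad",[onz(t,u,v,.006).round(3) for u,v in((282,237),(319,240),(315,305),(277,302))])
E
```

```text
board [ 0.56636031 -0.27314575  0.05352125  2.93434303] 168.1254713805426 [ 21.    0.9 -22.9   1.9 -43.8  -0.9   2.5  -0.6 -21.1  35.5  27.4  -3.2
  47.9 -14.9  -1.6  22.7]
rack origin [ 0.60937166 -0.2821897  -0.02035181]
[array([0.599, 0.329, 0.05 ]), array([0.614, 0.267, 0.05 ]), array([0.568, 0.311, 0.05 ]), array([0.584, 0.254, 0.05 ]), array([0.446, 0.288, 0.05 ]), array([0.455, 0.241, 0.05 ])]
[array([0.591, 0.316, 0.1  ]), array([0.605, 0.256, 0.1  ]), array([0.561, 0.298, 0.1  ]), array([0.576, 0.244, 0.1  ]), array([0.443, 0.276, 0.1  ]), array([0.452, 0.231, 0.1  ])]
pad [array([0.6  , 0.054, 0.006]), array([ 0.588, -0.053,  0.006]), array([ 0.401, -0.037,  0.006]), array([0.412, 0.071, 0.006])]
```

```bash
python3 - <<'E'
from h import *
t,s=load("top0"),load("scene0")
L=lambda x0,x1,w,z:np.array([[x0,-w,z],[x0,w,z],[x1,w,z],[x1,-w,z]])
B=L(-.075,.075,.032,.006)
p,r=fit([(t,0,B,np.array([[389.5,223],[411.5,218],[428,262],[405,266]])),
 (s,0,B,np.array([[283,295],[259.6,318.6],[205,271.5],[229,247.5]]))],np.radians(30),[.6,-.27,.12,3.1])
print("board",p,np.degrees(p[3]),r.round(1));R=frame(p[3],np.radians(30));print("rack origin",p[:3]-R@[.075,0,.042])
# stand: 5 params w/ face height; lip outer/inner top corners, face near-end corners
def f(q):
    R=frame(q[3],np.radians(25));P=lambda A:np.array(A)@R.T+q[:3]
    a=proj(t,P([[-.0,-.024,.042],[0,.024,.042],[.148,-.024,q[4]],[.148,.024,q[4]]]))-np.array([[184.5,239.5],[205.8,233.5],[197.5,291.2],[214.5,287.5]])
    return a.ravel()
o=least_squares(f,[.58,.29,.05,3.1,.012]);print("stand",o.x,f(o.x).round(1))
print("pad",np.mean([onz(t,u,v,.006) for u,v in((282,237),(319,240),(315,305),(277,302))],0))
# hover pose: above rack, tool perpendicular to board, TCP 150mm above board
R=frame(p[3],np.radians(30));print(R)
print("hover",p[:3]+R@[0,0,.15])
E
```

```text
board [ 0.55929109 -0.29538906  0.10571548  3.31934772] 190.18461523601903 [ 0.3  0.2  0.6  0.6  0.2 -0.9 -0.7 -0.  -2.5  0.9  2.9 -0.8  2.5 -2.4
 -1.4  1.2]
rack origin [ 0.60255045 -0.28761747  0.03184241]
stand [0.56270015 0.2610454  0.14029123 3.40386685 0.01700242] [ 1.7 -0.5 -1.6  0.3 -1.   1.   0.8 -0.8]
pad [0.50039695 0.00857182 0.006     ]
[[-0.85237955  0.17682046  0.49212156]
 [-0.15313101 -0.98424312  0.08841023]
 [ 0.5         0.          0.8660254 ]]
hover [ 0.63310933 -0.28212753  0.23561929]
```

```bash
cat > go.py <<'E'
import sys
from h import *
from station import bot
# go.py x y z yawdeg tiltdeg n
x,y,z,yw,ti,n=map(float,sys.argv[1:7]);o=bot.get_obs()
F=frame(np.radians(yw),np.radians(ti));rows(o["eef_pos"],o["tool_rot"],np.array([x,y,z]),toolR(F[:,0],F[:,2]),int(n))
E
python3 go.py .44 .31 .28 190 0 8
```

```text
{"x": -39.4, "y": -29.8, "z": -6.1, "ax": -0.01, "az": -3.62}
{"x": -37.5, "y": -32.2, "z": -6.1, "ax": -0.01, "az": -3.62}
{"x": -35.4, "y": -34.6, "z": -6.2, "ax": -0.01, "az": -3.62}
{"x": -33.1, "y": -36.7, "z": -6.2, "ax": -0.01, "az": -3.62}
{"x": -30.7, "y": -38.7, "z": -6.2, "ax": -0.01, "az": -3.62}
{"x": -28.2, "y": -40.6, "z": -6.1, "ax": -0.01, "az": -3.62}
{"x": -25.6, "y": -42.3, "z": -6.2, "ax": -0.01, "az": -3.62}
{"x": -22.9, "y": -43.8, "z": -6.2, "ax": -0.01, "az": -3.62}
```

>>> jog_arm([
  {"x": -39, "y": -30, "z": -6, "az": -3.6},
  {"x": -37, "y": -32, "z": -6, "az": -3.6},
  {"x": -35, "y": -35, "z": -6, "az": -3.6},
  {"x": -33, "y": -37, "z": -6, "az": -3.6},
  {"x": -31, "y": -39, "z": -6, "az": -3.6},
  {"x": -28, "y": -41, "z": -6, "az": -3.6},
  {"x": -26, "y": -42, "z": -6, "az": -3.6},
  {"x": -23, "y": -44, "z": -6, "az": -3.6},
])

```text
invalid input
```

```bash
cat > look.py <<'E'
import sys,pickle,cv2
from station import bot
n=sys.argv[1];c=bot.read_camera("wrist");pickle.dump(c,open(f"pics/{n}.pkl","wb"));cv2.imwrite(f"pics/{n}.png",c["pixels"][:,:,::-1])
E
python3 look.py w1; python3 go.py .46 .0 .28 190 0 8
```

```text
{"x": -54.4, "y": -65.7, "z": -6.1, "ax": -0.01, "az": -3.62}
{"x": -50.1, "y": -69.0, "z": -6.1, "ax": -0.01, "az": -3.62}
{"x": -45.7, "y": -72.0, "z": -6.1, "ax": -0.01, "az": -3.62}
{"x": -41.0, "y": -74.7, "z": -6.1, "ax": -0.01, "az": -3.62}
{"x": -36.2, "y": -77.2, "z": -6.1, "ax": -0.01, "az": -3.62}
{"x": -31.3, "y": -79.3, "z": -6.2, "ax": -0.01, "az": -3.62}
{"x": -26.3, "y": -81.1, "z": -6.2, "ax": -0.01, "az": -3.62}
{"x": -21.1, "y": -82.6, "z": -6.1, "ax": -0.01, "az": -3.62}
```

>>> jog_arm([
  {"fingers": 85, "x": -39, "y": -30, "z": -6, "ax": 0, "ay": 0, "az": -3.6},
  {"fingers": 85, "x": -37, "y": -32, "z": -6, "ax": 0, "ay": 0, "az": -3.6},
  {"fingers": 85, "x": -35, "y": -35, "z": -6, "ax": 0, "ay": 0, "az": -3.6},
  {"fingers": 85, "x": -33, "y": -37, "z": -6, "ax": 0, "ay": 0, "az": -3.6},
  {"fingers": 85, "x": -31, "y": -39, "z": -6, "ax": 0, "ay": 0, "az": -3.6},
  {"fingers": 85, "x": -28, "y": -41, "z": -6, "ax": 0, "ay": 0, "az": -3.6},
  {"fingers": 85, "x": -26, "y": -42, "z": -6, "ax": 0, "ay": 0, "az": -3.6},
  {"fingers": 85, "x": -23, "y": -44, "z": -6, "ax": 0, "ay": 0, "az": -3.6},
], force=40)

```text
t: 1.0
eef_pos: [0.4395, 0.3075, 0.2796]
tool_rot: [0.0, -0.087, 0.996, 0.0]
contact_force: [-0.1, 0.4, 0.3]
gripper_width: 0.993
grasp_force: 0.0
```

```bash
python3 look.py w2; python3 go.py .45 .0 .28 190 0 8
```

```text
{"x": 5.7, "y": -36.9, "z": 0.2, "ax": -0.03, "ay": 0.02, "az": -0.06}
{"x": 5.7, "y": -36.9, "z": 0.2, "ax": -0.03, "ay": 0.02, "az": -0.06}
{"x": 5.7, "y": -36.9, "z": 0.2, "ax": -0.03, "ay": 0.02, "az": -0.06}
{"x": 5.8, "y": -36.9, "z": 0.2, "ax": -0.03, "ay": 0.02, "az": -0.06}
{"x": 5.8, "y": -36.9, "z": 0.1, "ax": -0.03, "ay": 0.02, "az": -0.06}
{"x": 5.8, "y": -36.9, "z": 0.1, "ax": -0.03, "ay": 0.02, "az": -0.06}
{"x": 5.9, "y": -36.9, "z": 0.1, "ax": -0.03, "ay": 0.02, "az": -0.06}
{"x": 5.9, "y": -36.8, "z": 0.1, "ax": -0.03, "ay": 0.02, "az": -0.06}
```

>>> jog_arm([
  {"fingers": 85, "x": 6, "y": -37, "z": 0, "ax": 0, "ay": 0, "az": 0},
  {"fingers": 85, "x": 6, "y": -37, "z": 0, "ax": 0, "ay": 0, "az": 0},
  {"fingers": 85, "x": 6, "y": -37, "z": 0, "ax": 0, "ay": 0, "az": 0},
  {"fingers": 85, "x": 6, "y": -37, "z": 0, "ax": 0, "ay": 0, "az": 0},
  {"fingers": 85, "x": 6, "y": -37, "z": 0, "ax": 0, "ay": 0, "az": 0},
  {"fingers": 85, "x": 6, "y": -37, "z": 0, "ax": 0, "ay": 0, "az": 0},
  {"fingers": 85, "x": 6, "y": -37, "z": 0, "ax": 0, "ay": 0, "az": 0},
  {"fingers": 85, "x": 6, "y": -37, "z": 0, "ax": 0, "ay": 0, "az": 0},
])

```text
t: 1.85
eef_pos: [0.4417, 0.0082, 0.2793]
tool_rot: [0.0, -0.086, 0.996, 0.0]
contact_force: [0.5, 0.0, -0.2]
gripper_width: 0.995
grasp_force: 0.0
```

```bash
python3 look.py w3; python3 go.py .47 -.29 .28 190 0 8|head -1
```

```text
{"x": 2.4, "y": -36.5, "ax": -0.01, "az": -0.07}
```

>>> jog_arm([
  {"fingers": 85, "x": 4, "y": -36, "z": -1, "ax": 0, "ay": 0, "az": 0},
  {"fingers": 85, "x": 4, "y": -36, "z": -1, "ax": 0, "ay": 0, "az": 0},
  {"fingers": 85, "x": 4, "y": -36, "z": -1, "ax": 0, "ay": 0, "az": 0},
  {"fingers": 85, "x": 4, "y": -36, "z": -1, "ax": 0, "ay": 0, "az": 0},
  {"fingers": 85, "x": 4, "y": -36, "z": -1, "ax": 0, "ay": 0, "az": 0},
  {"fingers": 85, "x": 4, "y": -36, "z": -1, "ax": 0, "ay": 0, "az": 0},
  {"fingers": 85, "x": 4, "y": -36, "z": -1, "ax": 0, "ay": 0, "az": 0},
  {"fingers": 85, "x": 4, "y": -36, "z": -1, "ax": 0, "ay": 0, "az": 0},
])

```text
t: 2.7
eef_pos: [0.4599, -0.2806, 0.2873]
tool_rot: [0.0, -0.086, 0.996, 0.0]
contact_force: [1.2, -0.3, -0.5]
gripper_width: 0.992
grasp_force: 0.0
```

```bash
python3 look.py w4; python3 - <<'E'
import cv2,numpy as np
from h import *
from station import bot
print(bot.get_obs()["eef_pos"])
W=[(np.array([.5,.245,.17]),"w2"),(np.array([.5,.01,.006]),"w3"),(np.array([.555,-.29,.1]),"w4")]
for P,n in W:print(n,proj(load(n),P,1).round())
E
```

```text
[ 0.45904056 -0.2870244   0.28787154]
w2 [[228. 294.]]
w3 [[316. 244.]]
w4 [[297. 303.]]
```

View pics/w2.png

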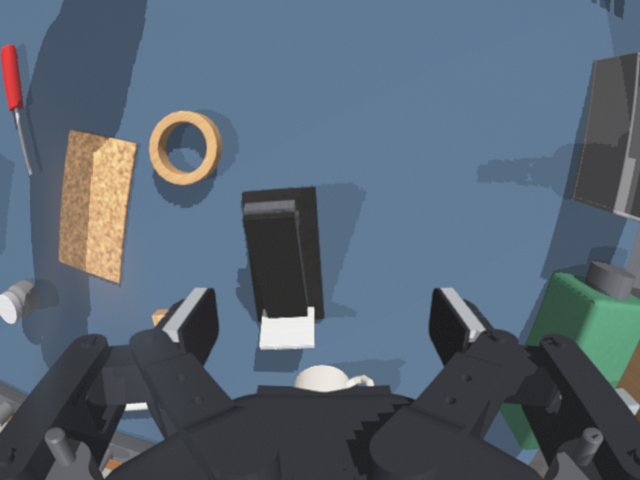

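View pics/w4.png

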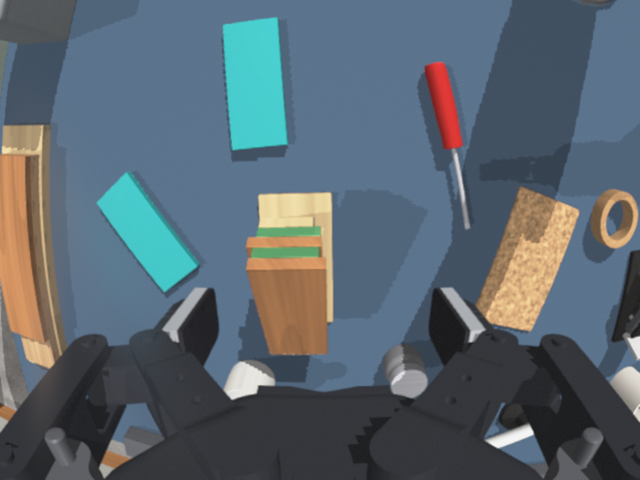

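w2 shows the stand, with its near edge around (246–297,204) and the lip top around (260–314,348). w4 shows the brown board with its near edge around (248–326,258) and its far end around (271–327,353), and the turquoise look-alikes away from it. I'll read exact corners from a crop.

```bash
python3 - <<'E'
import cv2,numpy as np
from h import *
a=cv2.imread("pics/w4.png")[215:365,240:340];b=cv2.imread("pics/w2.png")[190:340+15,235:335+10]
a=cv2.resize(a,(400,600),interpolation=cv2.INTER_CUBIC);b=cv2.resize(b,(400,600),interpolation=cv2.INTER_CUBIC)
b=np.clip(b.astype(float)**.75*3.6,0,255).astype(np.uint8)
cv2.imwrite("pics/comp2.png",np.hstack([a,b]))
c=load("w3");im=cv2.cvtColor(c["pixels"],cv2.COLOR_RGB2HSV)
m=cv2.inRange(im,(8,60,60),(28,255,255));m=cv2.morphologyEx(m,cv2.MORPH_CLOSE,np.ones((5,5)))
cs,_=cv2.findContours(m,0,2);cs=sorted(cs,key=cv2.contourArea)[::-1][:3]
for k in cs:
    P=np.array([onz(c,u,v,.006,1)[:2] for u,v in k[:,0]],np.float32);r=cv2.minAreaRect(P*1000);print(k[:,0].mean(0),r)
E
```

```text
[319.44140625 239.57421875] ((500.7181091308594, 8.571189880371094), (109.67163848876953, 189.81312561035156), 84.51146697998047)
[ 51.47692308 261.32307692] ((599.2709350585938, -389.4088134765625), (225.0485382080078, 130.2250518798828), 54.161258697509766)
[ 74.69035533 226.2284264 ] ((554.5066528320312, -346.2608642578125), (165.81883239746094, 186.73977661132812), 10.698793411254883)
```

View pics/comp2.png

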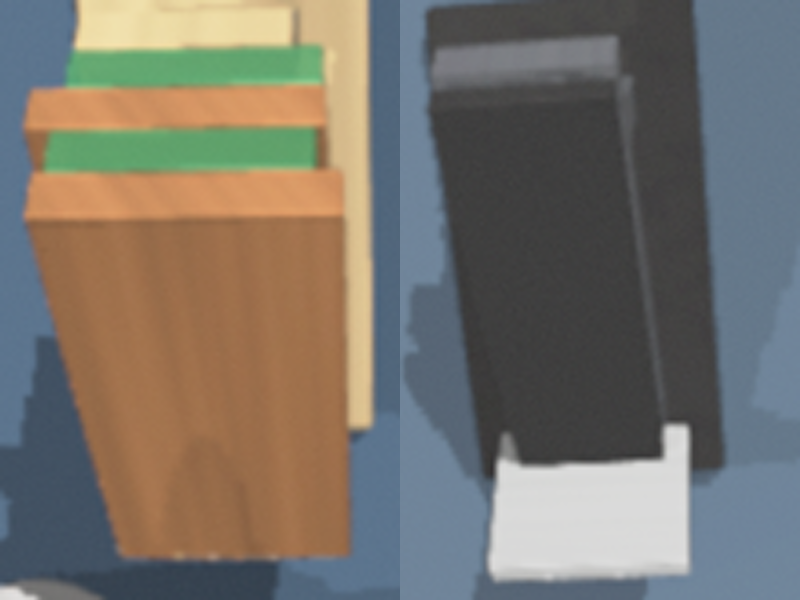

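Board corners in the crop: near (25,220) and (343,213), far (120,556) and (350,556). The plates below have small sideways offsets. On the stand, the face near edge is (432,108)–(617,97), the lip foot is (518,465)–(663,457), and the lip top is (491,569)–(689,564).

```bash
python3 - <<'E'
from h import *
t,s,w4,w2=load("top0"),load("scene0"),load("w4"),load("w2")
A=lambda l:np.array(l)/4+[240,215]
def F(w):return np.array([[.15,w,0],[.15,-w,0]])
B=np.array([[.075,.032,.006],[.075,-.032,.006],[-.075,.032,.006],[-.075,-.032,.006],[.075,.032,-.006],[.075,-.032,-.006]])
px=A([[25,220],[343,213],[120,556],[350,556],[33,173],[343,168]])
Bt=np.array([[-.075,-.032,.006],[-.075,.032,.006],[.075,.032,.006],[.075,-.032,.006]])
pt=np.array([[389.5,223],[411.5,218],[428,262],[405,266]])
for nm,ob in (("wrist",[(w4,1,B,px)]),("both",[(w4,1,B,px),(t,0,Bt,pt)])):
    p,r=fit(ob,np.radians(30),[.56,-.29,.106,3.3]);print(nm,p.round(4),np.degrees(p[3]).round(2),r.round(1))
R=frame(p[3],np.radians(30));o=p[:3]-R@[.075,0,.042];print("origin",o)
# other plates: near end edges
for nm,pts,z in(("bt",[[25,220],[343,213]],.048),("pane bot",[[52,130],[317,127]],.024),("lowb top",[[27,130],[325,124]],.024),("lowb bot",[[35,92],[323,86]],.012),("lowpane top",[[68,84],[322,82]],.012)):
    for u,v in A(pts):
        c,d=ray(w4,u,v,1);c=R.T@(c-o);d=R.T@d;print(nm,((c+d*(z-c[2])/d[2])*1000).round(1))
S=lambda l:np.array(l)/3.636+[235-400/3.636,190]
ps=S([[432,108],[617,97],[518,465],[663,457],[491,569],[689,564]])
def f(q,full=False):
    R=frame(q[3],np.radians(25));h,l=q[4],q[5]
    P=np.array([[.148,.024,h],[.148,-.024,h],[0,.024,h],[0,-.024,h],[0,l,.042],[0,-l,.042]])@R.T+q[:3]
    a=(proj(w2,P,1)-ps);b=(proj(t,P[[5,4,1,0]])-np.array([[184.5,239.5],[205.8,233.5],[197.5,291.2],[214.5,287.5]]))*.5
    return np.r_[a.ravel(),b.ravel()]
q=least_squares(f,[.563,.261,.1,3.4,.012,.028],loss="soft_l1").x;print("stand",q.round(4),np.degrees(q[3]),f(q).round(1))
E
```

```text
wrist [ 0.5621 -0.292   0.1111  3.3323] 190.93 [-0.  -0.5  0.1  0.3  0.3  0.  -0.1 -0.1 -0.2  0.  -0.1  0.2]
both [ 0.561  -0.2921  0.1134  3.331 ] 190.85 [-0.5 -0.9  0.4  0.   0.   0.3 -0.1  0.2 -0.6 -0.4  0.2 -0.2 -0.9 -0.7
 -0.4 -0.5 -0.3 -2.1 -1.2 -0.8]
origin [ 0.60412083 -0.28381696  0.03951311]
bt [148.9  31.8  48. ]
bt [150.  -31.7  48. ]
pane bot [149.5  29.   24. ]
pane bot [149.2 -26.6  24. ]
lowb top [149.6  34.4  24. ]
lowb top [150.  -28.3  24. ]
lowb bot [148.8  34.4  12. ]
lowb bot [149.1 -27.9  12. ]
lowpane top [151.   26.8  12. ]
lowpane top [150.3 -27.7  12. ]
stand [5.8550e-01 2.9050e-01 2.8500e-02 3.3738e+00 6.0000e-04 3.0800e-02] 193.30178510641522 [-0.4 -0.1  0.1 -0.3  0.6 -0.3  0.6  0.3 -0.5 -0.  -0.5 -0.3 -0.4 -1.
 -0.3 -0.8 -0.9 -1.1 -0.7 -1.5]
```

```bash
cat >> h.py <<'E'
RACK=(np.array([.5615,-.292,.112]),190.9,30) # board_top centre
PAD=(np.array([.5007,.0086,.006]),174.5,0)
E
cat > go.py <<'E'
import sys
from h import *
from station import bot
# go.py base lx ly lz n : TCP target = base point + local offset mm, tool square to base
b=eval(sys.argv[1]) if "," in sys.argv[1] else globals()[sys.argv[1]]
l=np.array([float(v) for v in sys.argv[2:5]])/1000;o=bot.get_obs()
F=frame(np.radians(b[1]),np.radians(b[2]));p=b[0]+F@l
R=toolR(F[:,0],F[:,2]);cur=F.T@(o["eef_pos"]-b[0])*1000
print("t",round(o["t"],2),"target",p.round(4),"now local",cur.round(1),"F",o["contact_force"].round(1),"w",round(o["gripper_width"]*85.4,1),"gf",round(o["grasp_force"],1))
if int(sys.argv[5]):rows(o["eef_pos"],o["tool_rot"],p,R,int(sys.argv[5]))
E
python3 - <<'E'
from h import *
w,t=load("w4"),load("top0");print("bottle",onz(w,250,388,.1,1),onz(t,418,185,.1))
E
python3 go.py RACK 0 0 70 8
```

```text
bottle [ 0.67225639 -0.32732217  0.1       ] [ 0.72112476 -0.33132662  0.1       ]
t 2.75 target [ 0.5959 -0.2854  0.1726] now local [174.3 -24.3 102.5] F [ 0.3 -5.   0.8] w 84.8 gf 0.0
{"x": -16.9, "y": -2.6, "z": 14.4, "ax": 0.01, "ay": 3.75, "az": -0.18}
{"x": -17.8, "y": -2.6, "z": 13.3, "ax": 0.01, "ay": 3.75, "az": -0.18}
{"x": -18.6, "y": -2.7, "z": 12.1, "ax": 0.01, "ay": 3.75, "az": -0.18}
{"x": -19.4, "y": -2.7, "z": 10.9, "ax": 0.01, "ay": 3.75, "az": -0.18}
{"x": -20.0, "y": -2.8, "z": 9.6, "ax": 0.01, "ay": 3.75, "az": -0.18}
{"x": -20.6, "y": -2.8, "z": 8.2, "ax": 0.01, "ay": 3.75, "az": -0.18}
{"x": -21.1, "y": -2.9, "z": 6.8, "ax": 0.01, "ay": 3.75, "az": -0.18}
{"x": -21.5, "y": -3.0, "z": 5.5, "ax": 0.01, "ay": 3.75, "az": -0.18}
```

>>> jog_arm([
  {"fingers": 85, "x": -17, "y": -3, "z": 14, "ax": 0, "ay": 3.75, "az": -0.2},
  {"fingers": 85, "x": -18, "y": -3, "z": 13, "ax": 0, "ay": 3.75, "az": -0.2},
  {"fingers": 85, "x": -18.5, "y": -3, "z": 12, "ax": 0, "ay": 3.75, "az": -0.2},
  {"fingers": 85, "x": -19.5, "y": -3, "z": 11, "ax": 0, "ay": 3.75, "az": -0.2},
  {"fingers": 85, "x": -20, "y": -3, "z": 9.5, "ax": 0, "ay": 3.75, "az": -0.2},
  {"fingers": 85, "x": -20.5, "y": -3, "z": 8, "ax": 0, "ay": 3.75, "az": -0.2},
  {"fingers": 85, "x": -21, "y": -3, "z": 7, "ax": 0, "ay": 3.75, "az": -0.2},
  {"fingers": 85, "x": -21.5, "y": -3, "z": 5.5, "ax": 0, "ay": 3.75, "az": -0.2},
])

```text
t: 3.55
eef_pos: [0.5981, -0.2773, 0.1717]
tool_rot: [-0.259, -0.097, 0.961, -0.022]
contact_force: [1.5, 1.0, 0.8]
gripper_width: 0.997
grasp_force: 0.0
```

```bash
python3 look.py w5; python3 go.py RACK 0 0 0 6; python3 - <<'E'
import cv2
im=cv2.imread("pics/w5.png")[200:480,130:510];cv2.imwrite("pics/w5c.png",cv2.resize(im,None,fx=2.1,fy=2.1,interpolation=cv2.INTER_CUBIC))
E
```

```text
t 3.6 target [ 0.5615 -0.292   0.112 ] now local [ -8.9 -10.   66.9] F [ 1.2  1.9 -3.8] w 85.4 gf 0.0
{"x": 1.4, "y": -1.7, "z": 11.2, "ax": 0.02, "ay": -0.09, "az": 0.16}
{"x": 1.4, "y": -1.7, "z": 11.1, "ax": 0.02, "ay": -0.09, "az": 0.16}
{"x": 1.4, "y": -1.7, "z": 11.1, "ax": 0.02, "ay": -0.09, "az": 0.16}
{"x": 1.5, "y": -1.7, "z": 11.2, "ax": 0.02, "ay": -0.09, "az": 0.16}
{"x": 1.5, "y": -1.6, "z": 11.1, "ax": 0.02, "ay": -0.09, "az": 0.16}
{"x": 1.5, "y": -1.7, "z": 11.2, "ax": 0.02, "ay": -0.09, "az": 0.16}
```

View pics/w5c.png

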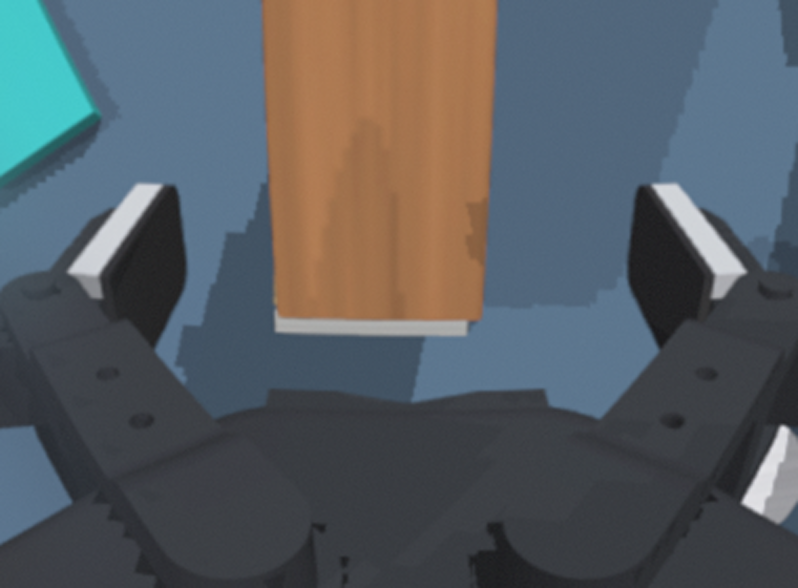

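The crop shows the brown board between the open fingers, low end at (277–483,318), and no glass in the way. The tool sits about 10 mm off to one side, so I'll correct and let it settle.

>>> jog_arm([
  {"fingers": 85, "x": 1.8, "y": -2, "z": 5, "ax": 0, "ay": 0, "az": 0.2},
  {"fingers": 85, "x": 1.8, "y": -2, "z": 5, "ax": 0, "ay": 0, "az": 0.2},
  {"fingers": 85, "x": 1.8, "y": -2, "z": 5, "ax": 0, "ay": 0, "az": 0.2},
  {"fingers": 85, "x": 1.8, "y": -2, "z": 5, "ax": 0, "ay": 0, "az": 0.2},
  {"fingers": 85, "x": 1.8, "y": -2, "z": 5, "ax": 0, "ay": 0, "az": 0.2},
  {"fingers": 85, "x": 0, "y": 0, "z": 0, "ax": 0, "ay": 0, "az": 0},
  {"fingers": 85, "x": 0, "y": 0, "z": 0, "ax": 0, "ay": 0, "az": 0},
  {"fingers": 85, "x": 0, "y": 0, "z": 0, "ax": 0, "ay": 0, "az": 0},
])

```text
t: 4.4
eef_pos: [0.5792, -0.2918, 0.1557]
tool_rot: [-0.257, -0.088, 0.962, -0.024]
contact_force: [0.0, 0.2, -0.3]
gripper_width: 0.996
grasp_force: 0.0
```

```bash
python3 look.py w6; python3 go.py RACK 0 0 -9 6; python3 - <<'E'
from h import *
w,w4=load("w5"),load("w4")
A=lambda l:np.array(l)/4+[240,215]
B=np.array([[.075,.032,.006],[.075,-.032,.006],[-.075,.032,.006],[-.075,-.032,.006],[.075,.032,-.006],[.075,-.032,-.006]])
px=A([[25,220],[343,213],[120,556],[350,556],[33,173],[343,168]])
p,r=fit([(w4,1,B,px),(w,1,B[2:4],np.array([[261.9,351.4],[360,351.4]]))],np.radians(30),[.56,-.29,.112,3.33]);print(p,np.degrees(p[3]),r.round(1))
# image brown edges in w6 -> board side lines at rows through TCP
c=load("w6");hsv=cv2.cvtColor(c["pixels"],cv2.COLOR_RGB2HSV);m=cv2.inRange(hsv,(5,70,40),(20,255,255))
b=RACK;F=frame(np.radians(b[1]),np.radians(b[2]))
for v in range(160,330,30):
    u=np.where(m[v,200:440])[0]+200
    if len(u)<5:continue
    P=[]
    for e in(u[0]-.5,u[-1]+.5):
        o,d=ray(c,e,v,1);o=F.T@(o-b[0]);d=F.T@d;P.append(((o+d*(.006-o[2])/d[2])[:2]*1000).round(1))
    print(v,u[0],u[-1],*P)
E
```

```text
t 4.45 target [ 0.5571 -0.2929  0.1042] now local [ 6.7  3.2 46.6] F [-0.3 -0.1  0.1] w 85.6 gf 0.0
{"x": -1.1, "y": 0.5, "z": 9.3, "ax": 0.02, "ay": 0.01, "az": -0.06}
{"x": -1.1, "y": 0.5, "z": 9.3, "ax": 0.02, "ay": 0.01, "az": -0.06}
{"x": -1.1, "y": 0.5, "z": 9.2, "ax": 0.02, "ay": 0.01, "az": -0.06}
{"x": -1.1, "y": 0.5, "z": 9.3, "ax": 0.02, "ay": 0.01, "az": -0.06}
{"x": -1.1, "y": 0.6, "z": 9.2, "ax": 0.02, "ay": 0.01, "az": -0.06}
{"x": -1.2, "y": 0.5, "z": 9.3, "ax": 0.02, "ay": 0.01, "az": -0.06}
[ 0.56031037 -0.29193178  0.11473172  3.33297612] 190.96546481075544 [-0.7 -0.9  0.6 -0.2  0.2  0.6  0.3  0.4 -0.8 -0.5  0.3 -0.4  0.1  0.2
 -0.2  1.5]
160 264 392 [61.7 32. ] [ 61.4 -31.8]
190 265 391 [46.7 32. ] [ 46.3 -31.6]
220 267 390 [31.2 31.6] [ 30.8 -31.6]
250 268 389 [15.3 31.8] [ 14.7 -31.7]
280 270 388 [-1.5 31.6] [ -2.1 -32. ]
310 271 386 [-19.5  32.1] [-20.1 -31.9]
```

>>> jog_arm([
  {"fingers": 85, "x": -1.1, "y": 0.5, "z": 9.1, "ax": 0, "ay": 0, "az": 0},
  {"fingers": 85, "x": -1.1, "y": 0.5, "z": 9.1, "ax": 0, "ay": 0, "az": 0},
  {"fingers": 85, "x": -1.1, "y": 0.5, "z": 9.1, "ax": 0, "ay": 0, "az": 0},
  {"fingers": 85, "x": -1.1, "y": 0.5, "z": 9.1, "ax": 0, "ay": 0, "az": 0},
  {"fingers": 85, "x": -1.1, "y": 0.6, "z": 9.1, "ax": 0, "ay": 0, "az": 0},
  {"fingers": 85, "x": -1.2, "y": 0.6, "z": 9.1, "ax": 0, "ay": 0, "az": 0},
  {"fingers": 85, "x": 0, "y": 0, "z": 0, "ax": 0, "ay": 0, "az": 0},
  {"fingers": 85, "x": 0, "y": 0, "z": 0, "ax": 0, "ay": 0, "az": 0},
])

```text
t: 5.25
eef_pos: [0.5572, -0.2929, 0.1048]
tool_rot: [-0.258, -0.088, 0.962, -0.024]
contact_force: [0.5, -0.5, -0.7]
gripper_width: 0.997
grasp_force: 0.0
```

>>> jog_arm([
  {"fingers": 72, "x": 0, "y": 0, "z": 0, "ax": 0, "ay": 0, "az": 0},
  {"fingers": 68, "x": 0, "y": 0, "z": 0, "ax": 0, "ay": 0, "az": 0},
  {"fingers": 66, "x": 0, "y": 0, "z": 0, "ax": 0, "ay": 0, "az": 0},
  {"fingers": 64, "x": 0, "y": 0, "z": 0, "ax": 0, "ay": 0, "az": 0},
  {"fingers": 60, "x": 0, "y": 0, "z": 0, "ax": 0, "ay": 0, "az": 0},
  {"fingers": 55, "x": 0, "y": 0, "z": 0, "ax": 0, "ay": 0, "az": 0},
  {"fingers": 55, "x": 0, "y": 0, "z": 0, "ax": 0, "ay": 0, "az": 0},
  {"fingers": 55, "x": 0, "y": 0, "z": 0, "ax": 0, "ay": 0, "az": 0},
], force=40)

```text
t: 6.05
eef_pos: [0.5579, -0.2929, 0.1054]
tool_rot: [-0.257, -0.088, 0.962, -0.025]
contact_force: [2.5, 0.2, 5.6]
gripper_width: 0.737
grasp_force: 45.2
```

```bash
python3 go.py RACK 0 0 60 8
```

```text
t 6.05 target [ 0.591  -0.2863  0.164 ] now local [-0.1  0.2 -7.6] F [2.5 0.2 5.6] w 62.9 gf 45.2
{"z": -8.4, "ax": 0.01, "ay": 0.01, "az": -0.05}
{"z": -8.5, "ax": 0.01, "ay": 0.01, "az": -0.05}
{"z": -8.4, "ax": 0.01, "ay": 0.01, "az": -0.05}
{"y": 0.1, "z": -8.5, "ax": 0.01, "ay": 0.01, "az": -0.05}
{"z": -8.4, "ax": 0.01, "ay": 0.01, "az": -0.05}
{"z": -8.5, "ax": 0.01, "ay": 0.01, "az": -0.05}
{"y": 0.1, "z": -8.4, "ax": 0.01, "ay": 0.01, "az": -0.05}
{"z": -8.5, "ax": 0.01, "ay": 0.01, "az": -0.05}
```

>>> jog_arm([
  {"fingers": 55, "x": 0, "y": 0, "z": -2, "ax": 0, "ay": 0, "az": 0},
  {"fingers": 55, "x": 0.3, "y": 0, "z": -4, "ax": 0, "ay": 0, "az": 0},
  {"fingers": 55, "x": 0.3, "y": 0, "z": -8, "ax": 0, "ay": 0, "az": 0},
  {"fingers": 55, "x": 0, "y": 0, "z": -14, "ax": 0, "ay": 0, "az": 0},
  {"fingers": 55, "x": 0, "y": 0, "z": -20, "ax": 0, "ay": 0, "az": 0},
  {"fingers": 55, "x": 0, "y": 0, "z": -20, "ax": 0, "ay": 0, "az": 0},
  {"fingers": 55, "x": 0, "y": 0, "z": -10, "ax": 0, "ay": 0, "az": 0},
  {"fingers": 55, "x": 0, "y": 0, "z": 0, "ax": 0, "ay": 0, "az": 0},
])

```text
t: 6.85
eef_pos: [0.5966, -0.2858, 0.1743]
tool_rot: [-0.256, -0.089, 0.962, -0.025]
contact_force: [-0.3, 0.8, -1.3]
gripper_width: 0.733
grasp_force: 44.6
```

```bash
python3 look.py w7; python3 go.py RACK 0 0 60 0;python3 go.py PAD 0 0 110 8; python3 - <<'E'
import cv2
im=cv2.imread("pics/w7.png")[170:450,130:510];cv2.imwrite("pics/w7c.png",cv2.resize(im,None,fx=2.1,fy=2.1,interpolation=cv2.INTER_CUBIC))
E
```

```text
t 6.9 target [ 0.591  -0.2863  0.164 ] now local [ 0.6  0.3 70.2] F [-0.6  1.  -1.3] w 62.8 gf 44.6
t 6.9 target [0.5007 0.0086 0.116 ] now local [-122.6  283.9  167.1] F [-0.6  1.  -1.3] w 62.8 gf 44.6
{"x": 0.7, "y": 38.4, "z": 8.6, "ax": -0.54, "ay": -3.72, "az": 1.95}
{"x": 2.6, "y": 38.2, "z": 8.8, "ax": -0.54, "ay": -3.72, "az": 1.95}
{"x": 4.5, "y": 38.0, "z": 9.0, "ax": -0.54, "ay": -3.72, "az": 1.95}
{"x": 6.4, "y": 37.7, "z": 9.0, "ax": -0.54, "ay": -3.72, "az": 1.95}
{"x": 8.2, "y": 37.4, "z": 8.8, "ax": -0.54, "ay": -3.72, "az": 1.95}
{"x": 10.1, "y": 37.0, "z": 8.6, "ax": -0.54, "ay": -3.72, "az": 1.95}
{"x": 11.8, "y": 36.6, "z": 8.2, "ax": -0.54, "ay": -3.72, "az": 1.95}
{"x": 13.6, "y": 36.0, "z": 7.7, "ax": -0.54, "ay": -3.72, "az": 1.95}
```

View pics/w7c.png

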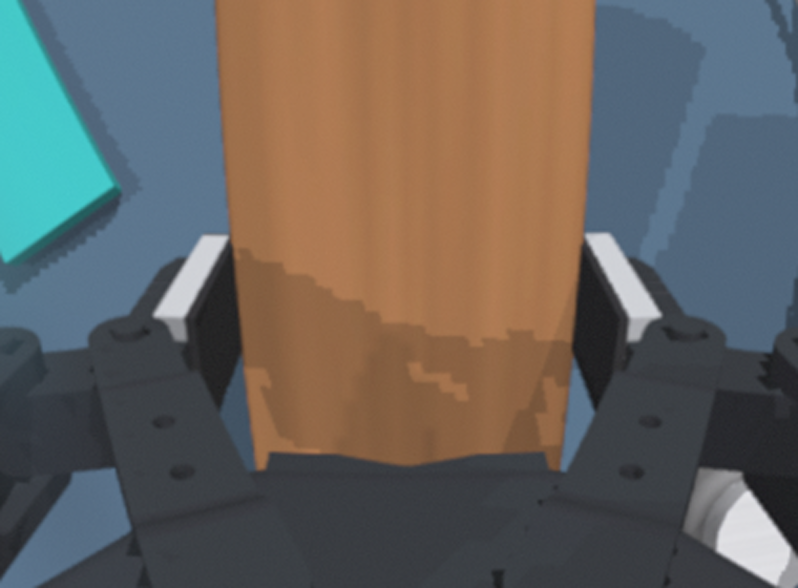

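The board is held squarely between both pads, and the rack below still looks orderly. Now to the pad.

```bash
python3 go.py PAD 0 0 150 8
```

```text
t 6.9 target [0.5007 0.0086 0.156 ] now local [-122.6  283.9  167.1] F [-0.6  1.  -1.3] w 62.8 gf 44.6
{"x": 3.2, "y": 38.3, "z": 4.2, "ax": -0.54, "ay": -3.72, "az": 1.95}
{"x": 4.8, "y": 38.2, "z": 4.3, "ax": -0.54, "ay": -3.72, "az": 1.95}
{"x": 6.4, "y": 37.9, "z": 4.3, "ax": -0.54, "ay": -3.72, "az": 1.95}
{"x": 8.0, "y": 37.7, "z": 4.2, "ax": -0.54, "ay": -3.72, "az": 1.95}
{"x": 9.5, "y": 37.3, "z": 4.0, "ax": -0.54, "ay": -3.72, "az": 1.95}
{"x": 11.0, "y": 36.9, "z": 3.7, "ax": -0.54, "ay": -3.72, "az": 1.95}
{"x": 12.5, "y": 36.5, "z": 3.3, "ax": -0.54, "ay": -3.72, "az": 1.95}
{"x": 14.0, "y": 36.0, "z": 2.9, "ax": -0.54, "ay": -3.72, "az": 1.95}
```

Then four settling rows, with part of the descent folded in.

>>> jog_arm([
  {"fingers": 55, "x": 3, "y": 38.3, "z": 4, "ax": -0.54, "ay": -3.72, "az": 1.95},
  {"fingers": 55, "x": 5, "y": 38.2, "z": 4, "ax": -0.54, "ay": -3.72, "az": 1.95},
  {"fingers": 55, "x": 6.5, "y": 38, "z": 4, "ax": -0.54, "ay": -3.72, "az": 1.95},
  {"fingers": 55, "x": 8, "y": 37.7, "z": 4, "ax": -0.54, "ay": -3.72, "az": 1.95},
  {"fingers": 55, "x": 9.5, "y": 37.3, "z": 4, "ax": -0.54, "ay": -3.72, "az": 1.95},
  {"fingers": 55, "x": 11, "y": 37, "z": 4, "ax": -0.54, "ay": -3.72, "az": 1.95},
  {"fingers": 55, "x": 12.5, "y": 36.5, "z": 3.5, "ax": -0.54, "ay": -3.72, "az": 1.95},
  {"fingers": 55, "x": 14, "y": 36, "z": 3, "ax": -0.54, "ay": -3.72, "az": 1.95},
])

```text
t: 7.7
eef_pos: [0.4988, 0.0098, 0.1554]
tool_rot: [0.0, 0.049, 0.999, 0.001]
contact_force: [0.6, 0.8, -0.5]
gripper_width: 0.735
grasp_force: 44.5
```

>>> jog_arm([
  {"fingers": 55, "x": 0, "y": 0, "z": 20, "ax": 0, "ay": 0, "az": 0},
  {"fingers": 55, "x": 0, "y": 0, "z": 30, "ax": 0, "ay": 0, "az": 0},
  {"fingers": 55, "x": 0, "y": 0, "z": 30, "ax": 0, "ay": 0, "az": 0},
  {"fingers": 55, "x": 0, "y": 0, "z": 20, "ax": 0, "ay": 0, "az": 0},
  {"fingers": 55, "x": 0, "y": 0, "z": 0, "ax": 0, "ay": 0, "az": 0},
  {"fingers": 55, "x": 0, "y": 0, "z": 0, "ax": 0, "ay": 0, "az": 0},
  {"fingers": 55, "x": 0, "y": 0, "z": 0, "ax": 0, "ay": 0, "az": 0},
  {"fingers": 55, "x": 0, "y": 0, "z": 0, "ax": 0, "ay": 0, "az": 0},
])

```text
t: 8.5
eef_pos: [0.5013, 0.009, 0.0572]
tool_rot: [0.001, 0.048, 0.999, 0.001]
contact_force: [-0.1, 0.3, -1.2]
gripper_width: 0.736
grasp_force: 44.5
```

```bash
python3 go.py PAD 0 0 10 4; python3 - <<'E'
from station import bot;import numpy as np
from scipy.spatial.transform import Rotation as Ro
print(Ro.from_quat(np.roll(bot.get_obs()["tool_rot"],-1)).as_matrix().round(4))
E
```

```text
t 8.5 target [0.5007 0.0086 0.016 ] now local [-0.5 -0.4 51.2] F [-0.1  0.3 -1.2] w 62.9 gf 44.5
{"x": 0.1, "y": -0.1, "z": 10.3, "ax": 0.02, "ay": 0.02}
{"x": 0.2, "y": -0.1, "z": 10.3, "ax": 0.02, "ay": 0.02}
{"x": 0.1, "y": -0.1, "z": 10.3, "ax": 0.02, "ay": 0.02}
{"x": 0.2, "y": -0.1, "z": 10.3, "ax": 0.02, "ay": 0.02}
[[-0.9954  0.0959  0.0014]
 [ 0.0959  0.9954  0.0012]
 [-0.0012  0.0013 -1.    ]]
```

>>> jog_arm([
  {"fingers": 55, "x": 0.3, "y": -0.2, "z": 13, "ax": 0, "ay": 0, "az": 0},
  {"fingers": 55, "x": 0.2, "y": -0.2, "z": 13, "ax": 0, "ay": 0, "az": 0},
  {"fingers": 55, "x": 0, "y": 0, "z": 11, "ax": 0, "ay": 0, "az": 0},
  {"fingers": 55, "x": 0, "y": 0, "z": 6, "ax": 0, "ay": 0, "az": 0},
  {"fingers": 55, "x": 0, "y": 0, "z": 3, "ax": 0, "ay": 0, "az": 0},
  {"fingers": 55, "x": 0, "y": 0, "z": 1, "ax": 0, "ay": 0, "az": 0},
  {"fingers": 55, "x": 0, "y": 0, "z": 0, "ax": 0, "ay": 0, "az": 0},
  {"fingers": 55, "x": 0, "y": 0, "z": 0, "ax": 0, "ay": 0, "az": 0},
])

```text
t: 9.3
eef_pos: [0.5003, 0.0087, 0.0094]
tool_rot: [0.0, 0.048, 0.999, 0.0]
contact_force: [0.2, -0.1, -0.9]
gripper_width: 0.736
grasp_force: 44.6
```

>>> jog_arm([
  {"fingers": 55, "x": 0, "y": 0, "z": 1, "ax": 0, "ay": 0, "az": 0},
  {"fingers": 55, "x": 0, "y": 0, "z": 0.5, "ax": 0, "ay": 0, "az": 0},
  {"fingers": 55, "x": 0, "y": 0, "z": 0.5, "ax": 0, "ay": 0, "az": 0},
  {"fingers": 55, "x": 0, "y": 0, "z": 0.5, "ax": 0, "ay": 0, "az": 0},
  {"fingers": 55, "x": 0, "y": 0, "z": 0.5, "ax": 0, "ay": 0, "az": 0},
  {"fingers": 55, "x": 0, "y": 0, "z": 0.5, "ax": 0, "ay": 0, "az": 0},
  {"fingers": 55, "x": 0, "y": 0, "z": 0, "ax": 0, "ay": 0, "az": 0},
  {"fingers": 55, "x": 0, "y": 0, "z": 0, "ax": 0, "ay": 0, "az": 0},
])

```text
t: 10.1
eef_pos: [0.5, 0.0086, 0.0056]
tool_rot: [-0.0, 0.048, 0.999, 0.0]
contact_force: [0.4, -0.1, -0.9]
gripper_width: 0.738
grasp_force: 44.6
```

```bash
python3 go.py PAD 0 0 -5 0
```

```text
t 10.1 target [0.5007 0.0086 0.001 ] now local [ 0.7  0.  -0.4] F [ 0.4 -0.1 -0.9] w 63.0 gf 44.6
```

>>> jog_arm([
  {"fingers": 55, "x": 0, "y": 0, "z": 0.4, "ax": 0, "ay": 0, "az": 0},
  {"fingers": 55, "x": 0, "y": 0, "z": 0.4, "ax": 0, "ay": 0, "az": 0},
  {"fingers": 55, "x": 0, "y": 0, "z": 0.4, "ax": 0, "ay": 0, "az": 0},
  {"fingers": 55, "x": 0, "y": 0, "z": 0.4, "ax": 0, "ay": 0, "az": 0},
  {"fingers": 55, "x": 0, "y": 0, "z": 0.4, "ax": 0, "ay": 0, "az": 0},
  {"fingers": 55, "x": 0, "y": 0, "z": 0, "ax": 0, "ay": 0, "az": 0},
  {"fingers": 55, "x": 0, "y": 0, "z": 0, "ax": 0, "ay": 0, "az": 0},
  {"fingers": 55, "x": 0, "y": 0, "z": 0, "ax": 0, "ay": 0, "az": 0},
])

```text
t: 10.9
eef_pos: [0.5, 0.0087, 0.0036]
tool_rot: [-0.0, 0.048, 0.999, 0.0]
contact_force: [0.2, 0.4, -1.7]
gripper_width: 0.735
grasp_force: 44.6
```

>>> jog_arm([
  {"fingers": 55, "x": 0, "y": 0, "z": 0.4, "ax": 0, "ay": 0, "az": 0},
  {"fingers": 55, "x": 0, "y": 0, "z": 0.4, "ax": 0, "ay": 0, "az": 0},
  {"fingers": 55, "x": 0, "y": 0, "z": 0.4, "ax": 0, "ay": 0, "az": 0},
  {"fingers": 55, "x": 0, "y": 0, "z": 0.4, "ax": 0, "ay": 0, "az": 0},
  {"fingers": 55, "x": 0, "y": 0, "z": 0, "ax": 0, "ay": 0, "az": 0},
  {"fingers": 55, "x": 0, "y": 0, "z": 0, "ax": 0, "ay": 0, "az": 0},
  {"fingers": 55, "x": 0, "y": 0, "z": 0, "ax": 0, "ay": 0, "az": 0},
  {"fingers": 55, "x": 0, "y": 0, "z": 0, "ax": 0, "ay": 0, "az": 0},
])

```text
t: 11.7
eef_pos: [0.5, 0.0087, 0.0029]
tool_rot: [-0.0, 0.048, 0.999, 0.001]
contact_force: [-4.1, -0.8, 13.8]
gripper_width: 0.735
grasp_force: 46.1
```

Firm contact at TCP z 2.9 mm, which matches the expected height to about a millimetre. Release and withdraw.

>>> jog_arm([
  {"fingers": 64, "x": 0, "y": 0, "z": -0.5, "ax": 0, "ay": 0, "az": 0},
  {"fingers": 66, "x": 0, "y": 0, "z": 0, "ax": 0, "ay": 0, "az": 0},
  {"fingers": 70, "x": 0, "y": 0, "z": 0, "ax": 0, "ay": 0, "az": 0},
  {"fingers": 76, "x": 0, "y": 0, "z": 0, "ax": 0, "ay": 0, "az": 0},
  {"fingers": 82, "x": 0, "y": 0, "z": 0, "ax": 0, "ay": 0, "az": 0},
  {"fingers": 82, "x": 0, "y": 0, "z": 0, "ax": 0, "ay": 0, "az": 0},
  {"fingers": 82, "x": 0, "y": 0, "z": -10, "ax": 0, "ay": 0, "az": 0},
  {"fingers": 82, "x": 0, "y": 0, "z": -20, "ax": 0, "ay": 0, "az": 0},
])

```text
t: 12.5
eef_pos: [0.499, 0.0085, 0.0324]
tool_rot: [-0.002, 0.048, 0.999, 0.0]
contact_force: [0.4, -0.4, 0.1]
gripper_width: 0.954
grasp_force: 0.0
```

>>> jog_arm([
  {"fingers": 82, "x": 0, "y": 0, "z": -40, "ax": 0, "ay": 0, "az": 0},
  {"fingers": 82, "x": 0, "y": 0, "z": -50, "ax": 0, "ay": 0, "az": 0},
  {"fingers": 82, "x": 0, "y": 0, "z": -40, "ax": 0, "ay": 0, "az": 0},
  {"fingers": 82, "x": 0, "y": 0, "z": -10, "ax": 0, "ay": 0, "az": 0},
  {"fingers": 82, "x": 0, "y": 0, "z": 0, "ax": 0, "ay": 0, "az": 0},
  {"fingers": 82, "x": 0, "y": 0, "z": 0, "ax": 0, "ay": 0, "az": 0},
  {"fingers": 82, "x": 0, "y": 0, "z": 0, "ax": 0, "ay": 0, "az": 0},
  {"fingers": 82, "x": 0, "y": 0, "z": 0, "ax": 0, "ay": 0, "az": 0},
])

```text
t: 13.3
eef_pos: [0.4991, 0.0083, 0.1712]
tool_rot: [-0.002, 0.048, 0.999, -0.0]
contact_force: [0.3, 0.6, -0.3]
gripper_width: 0.961
grasp_force: 0.0
```

```bash
python3 look.py w8; cat > edges.py <<'E'
# edges.py pic base zmm lo hi(hsv h,s,v) v0 v1 : side edges of coloured region in base frame at local z
import sys
from h import *
def edges(n,b,z,lo,hi,rows_,u0=180,u1=460):
    c=load(n);m=cv2.inRange(cv2.cvtColor(c["pixels"],cv2.COLOR_RGB2HSV),lo,hi);F=frame(np.radians(b[1]),np.radians(b[2]))
    for v in rows_:
        u=np.where(m[v,u0:u1])[0]+u0
        if len(u)<5:continue
        P=[]
        for e in(u[0]-.5,u[-1]+.5):
            o,d=ray(c,e,v,1);o=F.T@(o-b[0]);d=F.T@d;P.append(((o+d*(z/1000-o[2])/d[2])[:2]*1000).round(1))
        print(v,u[0],u[-1],*P)
E
python3 - <<'E'
from edges import *
edges("w8",PAD,12,(4,110,40),(14,255,255),range(150,330,25))
c=load("w8");h=cv2.cvtColor(c["pixels"],cv2.COLOR_RGB2HSV);print(h[200,150:500:20].tolist())
E
python3 go.py RACK 0 0 90 0; python3 -c "
from h import *
print(RACK[0])"
python3 go.py RACK 0 0 90 8
```

```text
150 284 364 [57.9 32. ] [ 57.9 -32.2]
175 284 363 [37.8 32.3] [ 37.8 -31.7]
200 284 363 [17.5 32.7] [ 17.4 -32.1]
225 286 363 [-3.3 31.5] [ -3.4 -32.5]
250 287 362 [-24.8  31.3] [-24.9 -32.3]
275 287 361 [-47.2  32. ] [-47.3 -32.1]
300 289 360 [-70.8  31. ] [-70.8 -32.1]
[[106, 89, 155], [105, 90, 155], [106, 85, 108], [107, 85, 108], [105, 84, 106], [106, 85, 108], [15, 106, 168], [13, 129, 154], [13, 133, 167], [13, 133, 223], [14, 131, 229], [15, 109, 209], [105, 90, 133], [105, 89, 155], [105, 89, 155], [105, 89, 155], [105, 87, 155], [105, 89, 155]]
t 13.35 target [ 0.6057 -0.2835  0.1899] now local [  33.4 -306.7   49.2] F [0.3 0.1 0.1] w 81.9 gf 0.0
[ 0.5615 -0.292   0.112 ]
t 13.35 target [ 0.6057 -0.2835  0.1899] now local [  33.4 -306.7   49.2] F [0.3 0.1 0.1] w 81.9 gf 0.0
{"x": -16.7, "y": -35.0, "z": -2.4, "ax": 0.54, "ay": 3.7, "az": -2.0}
{"x": -15.3, "y": -35.6, "z": -3.1, "ax": 0.54, "ay": 3.7, "az": -2.0}
{"x": -13.9, "y": -36.2, "z": -3.7, "ax": 0.54, "ay": 3.7, "az": -2.0}
{"x": -12.3, "y": -36.7, "z": -4.1, "ax": 0.54, "ay": 3.7, "az": -2.0}
{"x": -10.8, "y": -37.1, "z": -4.6, "ax": 0.54, "ay": 3.7, "az": -2.0}
{"x": -9.2, "y": -37.5, "z": -4.8, "ax": 0.54, "ay": 3.7, "az": -2.0}
{"x": -7.5, "y": -37.8, "z": -5.0, "ax": 0.54, "ay": 3.7, "az": -2.0}
{"x": -5.9, "y": -38.1, "z": -5.2, "ax": 0.54, "ay": 3.7, "az": -2.0}
```

>>> jog_arm([
  {"fingers": 82, "x": -17, "y": -35, "z": -2.5, "ax": 0.54, "ay": 3.7, "az": -2},
  {"fingers": 82, "x": -15, "y": -35.6, "z": -3, "ax": 0.54, "ay": 3.7, "az": -2},
  {"fingers": 82, "x": -14, "y": -36, "z": -3.5, "ax": 0.54, "ay": 3.7, "az": -2},
  {"fingers": 82, "x": -12, "y": -36.7, "z": -4, "ax": 0.54, "ay": 3.7, "az": -2},
  {"fingers": 82, "x": -11, "y": -37, "z": -4.5, "ax": 0.54, "ay": 3.7, "az": -2},
  {"fingers": 82, "x": -9, "y": -37.5, "z": -5, "ax": 0.54, "ay": 3.7, "az": -2},
  {"fingers": 82, "x": -7.5, "y": -38, "z": -5, "ax": 0.54, "ay": 3.7, "az": -2},
  {"fingers": 82, "x": -6, "y": -38, "z": -5, "ax": 0.54, "ay": 3.7, "az": -2},
])

```text
t: 14.15
eef_pos: [0.6065, -0.2846, 0.1896]
tool_rot: [-0.258, -0.092, 0.961, -0.024]
contact_force: [1.1, -0.2, 0.1]
gripper_width: 0.961
grasp_force: 0.0
```

>>> jog_arm([
  {"fingers": 82, "x": 0, "y": 0, "z": 15, "ax": 0, "ay": 0, "az": 0},
  {"fingers": 82, "x": 0, "y": 0, "z": 20, "ax": 0, "ay": 0, "az": 0},
  {"fingers": 82, "x": 0, "y": 0, "z": 15, "ax": 0, "ay": 0, "az": 0},
  {"fingers": 82, "x": 0, "y": 0, "z": 0, "ax": 0, "ay": 0, "az": 0},
  {"fingers": 82, "x": 0, "y": 0, "z": 0, "ax": 0, "ay": 0, "az": 0},
  {"fingers": 82, "x": 0, "y": 0, "z": 0, "ax": 0, "ay": 0, "az": 0},
  {"fingers": 82, "x": 0, "y": 0, "z": 0, "ax": 0, "ay": 0, "az": 0},
  {"fingers": 82, "x": 0, "y": 0, "z": 0, "ax": 0, "ay": 0, "az": 0},
])

```text
t: 14.95
eef_pos: [0.5824, -0.2878, 0.1479]
tool_rot: [-0.256, -0.092, 0.962, -0.025]
contact_force: [-1.1, 0.9, -0.1]
gripper_width: 0.959
grasp_force: 0.0
```

```bash
python3 look.py w9; python3 go.py RACK 0 0 10 6; python3 - <<'E'
from edges import *
print("pane");edges("w9",RACK,-4.7,(50,60,30),(85,255,255),range(140,345,25))
print("lowboard");edges("w9",RACK,-16.7,(4,90,40),(18,255,255),range(140,345,25))
c=load("w9");h=cv2.cvtColor(c["pixels"],cv2.COLOR_RGB2HSV);print(h[220,240:410:8].tolist())
E
```

```text
t 15.0 target [ 0.5664 -0.2911  0.1207] now local [-0.5 -0.2 41.7] F [ 0.4 -0.5 -0.5] w 82.2 gf 0.0
{"x": 0.1, "z": 5.3, "ax": -0.01, "ay": 0.04}
{"x": 0.1, "z": 5.3, "ax": -0.01, "ay": 0.04}
{"x": 0.1, "y": -0.1, "z": 5.3, "ax": -0.01, "ay": 0.04}
{"x": 0.1, "z": 5.3, "ax": -0.01, "ay": 0.04}
{"x": 0.1, "y": -0.1, "z": 5.2, "ax": -0.01, "ay": 0.04}
{"x": 0.1, "z": 5.3, "ax": -0.01, "ay": 0.04}
pane
140 265 373 [64.  29.3] [ 63.8 -25.8]
165 266 373 [51.1 29.1] [ 51. -26.]
190 266 373 [38.2 29.4] [ 38.1 -26.3]
215 267 372 [25.  29.3] [ 24.9 -26.1]
240 268 371 [11.3 29.3] [ 11.3 -26. ]
265 269 370 [-2.8 29.4] [ -2.8 -26. ]
290 271 368 [-17.7  29. ] [-17.6 -25.5]
315 272 367 [-33.4  29.3] [-33.4 -25.6]
340 274 366 [-50.3  29.1] [-50.2 -25.9]
lowboard
140 258 263 [64.  35.1] [63.9 31.8]
165 259 264 [50.3 34.8] [50.2 31.5]
190 260 264 [36.5 34.7] [36.4 31.9]
215 261 265 [22.4 34.6] [22.4 31.8]
240 262 266 [ 7.9 34.7] [ 7.9 31.8]
265 263 268 [-7.2 34.8] [-7.2 31.3]
290 264 269 [-23.   35.1] [-23.   31.5]
315 266 370 [-39.8  34.9] [-39.7 -29.1]
340 267 369 [-57.8  35.5] [-57.7 -29.4]
[[106, 89, 141], [105, 89, 141], [105, 89, 140], [13, 133, 142], [64, 92, 133], [64, 93, 131], [64, 91, 131], [64, 93, 132], [63, 91, 132], [64, 90, 130], [65, 91, 131], [64, 91, 131], [64, 91, 134], [65, 93, 134], [66, 94, 133], [65, 94, 133], [63, 89, 135], [105, 90, 122], [106, 88, 122], [104, 88, 122], [106, 87, 123], [105, 86, 122]]
```

>>> jog_arm([
  {"fingers": 82, "x": 0.1, "y": -0.5, "z": 12, "ax": 0, "ay": 0, "az": 0},
  {"fingers": 82, "x": 0.2, "y": -0.5, "z": 14, "ax": 0, "ay": 0, "az": 0},
  {"fingers": 82, "x": 0.2, "y": -0.5, "z": 14, "ax": 0, "ay": 0.1, "az": 0},
  {"fingers": 82, "x": 0, "y": -0.4, "z": 11, "ax": 0, "ay": 0.1, "az": 0},
  {"fingers": 82, "x": 0, "y": 0, "z": 5, "ax": 0, "ay": 0, "az": 0},
  {"fingers": 82, "x": 0, "y": 0, "z": 2.7, "ax": 0, "ay": 0, "az": 0},
  {"fingers": 76, "x": 0, "y": 0, "z": 0, "ax": 0, "ay": 0, "az": 0},
  {"fingers": 72, "x": 0, "y": 0, "z": 0, "ax": 0, "ay": 0, "az": 0},
])

```text
t: 15.8
eef_pos: [0.5536, -0.2953, 0.0971]
tool_rot: [-0.258, -0.092, 0.962, -0.025]
contact_force: [-0.1, -0.4, 0.7]
gripper_width: 0.842
grasp_force: 0.0
```

```bash
python3 go.py RACK 0 1.7 -17 1
```

```text
t 15.8 target [ 0.5535 -0.2953  0.0973] now local [ -0.2   1.8 -17.1] F [-0.1 -0.4  0.7] w 71.9 gf 0.0
{"x": 0.2, "y": 0.1, "z": -0.1, "ax": -0.03, "ay": 0.01, "az": -0.01}
```

>>> jog_arm([
  {"fingers": 66, "x": 0, "y": 0, "z": 0, "ax": 0, "ay": 0, "az": 0},
  {"fingers": 62, "x": 0, "y": 0, "z": 0, "ax": 0, "ay": 0, "az": 0},
  {"fingers": 59, "x": 0, "y": 0, "z": 0, "ax": 0, "ay": 0, "az": 0},
  {"fingers": 57, "x": 0, "y": 0, "z": 0, "ax": 0, "ay": 0, "az": 0},
  {"fingers": 55, "x": 0, "y": 0, "z": 0, "ax": 0, "ay": 0, "az": 0},
  {"fingers": 52, "x": 0, "y": 0, "z": 0, "ax": 0, "ay": 0, "az": 0},
  {"fingers": 48, "x": 0, "y": 0, "z": 0, "ax": 0, "ay": 0, "az": 0},
  {"fingers": 48, "x": 0, "y": 0, "z": 0, "ax": 0, "ay": 0, "az": 0},
], force=60)

```text
t: 16.6
eef_pos: [0.5537, -0.2953, 0.0972]
tool_rot: [-0.257, -0.092, 0.962, -0.025]
contact_force: [3.3, 1.2, 5.5]
gripper_width: 0.635
grasp_force: 64.0
```

```bash
python3 go.py RACK 0 1.7 -17 0
```

```text
t 16.6 target [ 0.5535 -0.2953  0.0973] now local [ -0.2   1.8 -16.9] F [3.3 1.2 5.5] w 54.2 gf 64.0
```

>>> jog_arm([
  {"fingers": 48, "x": 0.2, "y": 0, "z": -2, "ax": 0, "ay": 0, "az": 0},
  {"fingers": 48, "x": 0.4, "y": 0, "z": -4, "ax": 0, "ay": 0, "az": 0},
  {"fingers": 48, "x": 0.4, "y": 0, "z": -8, "ax": 0, "ay": 0, "az": 0},
  {"fingers": 48, "x": 0, "y": 0, "z": -14, "ax": 0, "ay": 0, "az": 0},
  {"fingers": 48, "x": 0, "y": 0, "z": -20, "ax": 0, "ay": 0, "az": 0},
  {"fingers": 48, "x": 0, "y": 0, "z": -20, "ax": 0, "ay": 0, "az": 0},
  {"fingers": 48, "x": 0, "y": 0, "z": -20, "ax": 0, "ay": 0, "az": 0},
  {"fingers": 48, "x": 0, "y": 0, "z": -20, "ax": 0, "ay": 0, "az": 0},
])

```text
t: 17.4
eef_pos: [0.6063, -0.285, 0.1924]
tool_rot: [-0.258, -0.092, 0.962, -0.025]
contact_force: [-0.4, -0.4, -2.3]
gripper_width: 0.636
grasp_force: 63.5
```

>>> jog_arm([
  {"fingers": 48, "x": 0, "y": 0, "z": -14, "ax": 0, "ay": 0, "az": 0},
  {"fingers": 48, "x": 0, "y": 0, "z": -6, "ax": 0, "ay": 0, "az": 0},
  {"fingers": 48, "x": 0, "y": 0, "z": 0, "ax": 0, "ay": 0, "az": 0},
  {"fingers": 48, "x": 0, "y": 0, "z": 0, "ax": 0, "ay": 0, "az": 0},
  {"fingers": 48, "x": 0, "y": 0, "z": 0, "ax": 0, "ay": 0, "az": 0},
  {"fingers": 48, "x": 0, "y": 0, "z": 0, "ax": 0, "ay": 0, "az": 0},
  {"fingers": 48, "x": 0, "y": 0, "z": 0, "ax": 0, "ay": 0, "az": 0},
  {"fingers": 48, "x": 0, "y": 0, "z": 0, "ax": 0, "ay": 0, "az": 0},
])

```text
t: 18.2
eef_pos: [0.615, -0.2833, 0.2079]
tool_rot: [-0.258, -0.092, 0.961, -0.025]
contact_force: [0.4, 0.2, -2.1]
gripper_width: 0.636
grasp_force: 63.6
```

```bash
python3 look.py w10; cp pics/w10.png /dev/null; cat >> h.py <<'E'
STAND=(np.array([.5855,.2905,.0285]),193.3,25)
E
python3 go.py RACK 0 1.7 90 0; python3 go.py STAND 85 0 120 16; python3 - <<'E'
from edges import *
print("pane held");edges("w10",RACK,97.5,(50,60,30),(85,255,255),range(100,345,40))
c=load("w10");m=cv2.inRange(cv2.cvtColor(c["pixels"],cv2.COLOR_RGB2HSV),(50,60,30),(85,255,255));y,x=np.where(m[:,250:390]);print("rows",y.min(),y.max())
E
```

```text
t 18.25 target [ 0.606  -0.2852  0.1899] now local [  1.    1.6 110.3] F [-0.   0.1 -2.1] w 54.4 gf 63.6
t 18.25 target [0.5599 0.2844 0.1732] now local [169.4 565.3 119. ] F [-0.   0.1 -2.1] w 54.4 gf 63.6
{"x": -4.0, "y": 35.5, "z": 0.2, "ax": 0.07, "ay": -0.32, "az": -0.13}
{"x": -4.0, "y": 35.5, "z": 0.2, "ax": 0.07, "ay": -0.32, "az": -0.13}
{"x": -4.1, "y": 35.5, "z": 0.2, "ax": 0.07, "ay": -0.32, "az": -0.13}
{"x": -4.2, "y": 35.5, "z": 0.2, "ax": 0.07, "ay": -0.32, "az": -0.13}
{"x": -4.3, "y": 35.5, "z": 0.1, "ax": 0.07, "ay": -0.32, "az": -0.13}
{"x": -4.3, "y": 35.4, "z": 0.1, "ax": 0.07, "ay": -0.32, "az": -0.13}
{"x": -4.4, "y": 35.4, "z": 0.1, "ax": 0.07, "ay": -0.32, "az": -0.13}
{"x": -4.5, "y": 35.4, "z": 0.1, "ax": 0.07, "ay": -0.32, "az": -0.13}
{"x": -4.6, "y": 35.4, "z": 0.1, "ax": 0.07, "ay": -0.32, "az": -0.13}
{"x": -4.7, "y": 35.4, "ax": 0.07, "ay": -0.32, "az": -0.13}
{"x": -4.8, "y": 35.4, "ax": 0.07, "ay": -0.32, "az": -0.13}
{"x": -4.8, "y": 35.4, "ax": 0.07, "ay": -0.32, "az": -0.13}
{"x": -4.9, "y": 35.4, "ax": 0.07, "ay": -0.32, "az": -0.13}
{"x": -5.0, "y": 35.4, "ax": 0.07, "ay": -0.32, "az": -0.13}
{"x": -5.1, "y": 35.4, "ax": 0.07, "ay": -0.32, "az": -0.13}
{"x": -5.1, "y": 35.3, "z": -0.1, "ax": 0.07, "ay": -0.32, "az": -0.13}
pane held
140 245 401 [66.2 34.3] [ 66.1 -31.4]
180 246 400 [49.2 34.4] [ 49.1 -31.4]
220 248 399 [31.7 34.2] [ 31.7 -31.7]
260 250 397 [13.4 34.4] [ 13.4 -31.8]
300 254 393 [-6.3 33.8] [ -6.3 -31.2]
340 256 391 [-28.   34.5] [-28.1 -31.8]
rows 105 391
```

The pane is held squarely. Before moving on, I'll sharpen the stand's pose with a second wrist view (w3), since it comes from a different place.

```bash
python3 - <<'E'
from h import *
c=load("w3");F=frame(np.radians(193.3),np.radians(25));P=np.array([[0,.03,.042],[0,-.03,.042],[.148,.024,0],[.148,-.024,0]])@F.T+STAND[0]
q=proj(c,P,1);print(q.round(1));x0,y0=(q.min(0)-12).astype(int);x1,y1=np.minimum((q.max(0)+12).astype(int),[640,480]);print(x0,y0,x1,y1)
a=cv2.imread("pics/w3.png")[y0:y1,x0:x1];k=min(400/a.shape[1],600/a.shape[0]);a=cv2.resize(a,None,fx=k,fy=k,interpolation=cv2.INTER_CUBIC)
a=np.clip(a.astype(float)**.75*3.6,0,255).astype(np.uint8)
c=load("scene0");q=proj(c,P);u0,v0=(q.min(0)-8).astype(int);u1,v1=(q.max(0)+8).astype(int);b=cv2.imread("pics/scene0.png")[v0:v1,u0:u1];k2=min(400/b.shape[1],600/b.shape[0]);b=cv2.resize(b,None,fx=k2,fy=k2,interpolation=cv2.INTER_CUBIC)
b=np.clip(b.astype(float)**.75*3.6,0,255).astype(np.uint8)
print(k,k2,u0,v0,a.shape,b.shape,q.round(1));o=np.zeros((600,800,3),np.uint8);o[:a.shape[0],:a.shape[1]]=a;o[:b.shape[0],400:400+b.shape[1]]=b;cv2.imwrite("pics/comp3.png",o)
E
```

```text
[[499.9 370.8]
 [538.9 363.2]
 [531.7 265.6]
 [566.3 261.7]]
487 249 578 382
4.395604395604396 5.405405405405405 358 132 (585, 400, 3) (276, 400, 3) [[416.1 175.8]
 [424.2 163.1]
 [366.2 150.3]
 [373.6 140.8]]
```

View pics/comp3.png

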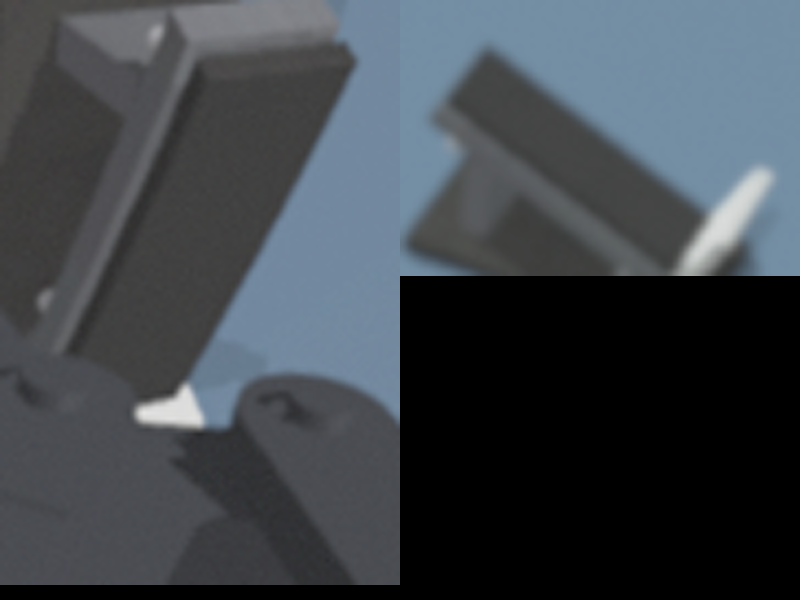

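In w3, the face near edge is at tile (203,78)–(357,65) and the right low corner is at (183,393). In the scene tile, the near corners are (488,47) and (445,105), and the lip top corner is (773,170).

```bash
python3 - <<'E'
from h import *
t,s,w2,w3=load("top0"),load("scene0"),load("w2"),load("w3")
S=lambda l:np.array(l)/3.636+[235-400/3.636,190]
ps=S([[432,108],[617,97],[518,465],[663,457],[491,569],[689,564]])
p3=np.array([[203,78],[357,65],[183,393]])/4.3956+[487,249]
p4=np.array([[374.3,140.7],[366.3,151.4],[426.5,164]])
def f(q,wt=(1,1,.4,.4)):
    R=frame(q[3],np.radians(25));h,l=q[4],q[5]
    P=np.array([[.148,.024,h],[.148,-.024,h],[0,.024,h],[0,-.024,h],[0,l,.042],[0,-l,.042]])@R.T+q[:3]
    return np.r_[((proj(w2,P,1)-ps)*wt[0]).ravel(),((proj(w3,P[[0,1,3]],1)-p3)*wt[1]).ravel(),((proj(t,P[[5,4,1,0]])-np.array([[184.5,239.5],[205.8,233.5],[197.5,291.2],[214.5,287.5]]))*wt[2]).ravel(),((proj(s,P[[1,0,5]])-p4)*wt[3]).ravel()]
for wt in((1,1,.4,.4),(1,1,0,0),(1,0,0,0)):
    q=least_squares(lambda q:f(q,wt),[.585,.29,.03,3.37,.005,.028],loss="soft_l1").x;F=frame(q[3],np.radians(25))
    print("stand",q.round(4),np.degrees(q[3]).round(2),"face centre",(q[:3]+F@[.075,0,q[4]]).round(4),f(q,(1,1,1,1)).round(1))
E
```

```text
stand [5.8460e-01 2.9080e-01 3.0000e-02 3.3746e+00 1.5000e-03 3.0700e-02] 193.35 face centre [0.5191 0.2752 0.063 ] [-0.5 -0.   0.3 -0.3  0.7  0.2  0.9  0.9 -0.2  0.1 -0.2 -0.2  0.1 -0.4
 -0.3 -1.4 -2.3  1.1 -1.  -1.7 -0.9 -1.3 -2.  -2.  -1.7 -2.9 -0.6 -0.8
  0.  -2.  -2.4 -1.7]
stand [5.8450e-01 2.9080e-01 3.0200e-02 3.3749e+00 1.5000e-03 3.0700e-02] 193.37 face centre [0.519  0.2752 0.0633] [-0.6 -0.   0.3 -0.3  0.7  0.3  1.   0.9 -0.2  0.1 -0.2 -0.2  0.3 -0.4
 -0.2 -1.4 -2.2  1.1 -1.  -1.7 -0.9 -1.3 -2.  -2.  -1.7 -2.9 -0.6 -0.9
  0.  -2.1 -2.4 -1.8]
stand [5.8610e-01 2.9050e-01 2.7900e-02 3.3737e+00 3.0000e-04 3.0900e-02] 193.3 face centre [0.52   0.2749 0.0599] [-0.2  0.1  0.1 -0.   0.6 -0.4  0.6  0.3 -0.5  0.1 -0.5 -0.1 -1.7 -0.6
 -2.3 -1.5 -3.8  0.6 -0.8 -2.1 -0.6 -1.7 -1.6 -2.3 -1.4 -3.1 -0.5  0.3
  0.1 -0.9 -2.1 -0.9]
```

```bash
cat >> h.py <<'E'
STAND=(np.array([.5846,.2908,.030]),193.35,25)
E
python3 go.py STAND 83 0 100 14
```

```text
t 18.25 target [0.5525 0.2832 0.1557] now local [168.4 565.7 117.8] F [-0.   0.1 -2.1] w 54.4 gf 63.6
{"x": -4.7, "y": 40.6, "z": 1.6, "ax": 0.08, "ay": -0.36, "az": -0.16}
{"x": -4.8, "y": 40.6, "z": 1.6, "ax": 0.08, "ay": -0.36, "az": -0.16}
{"x": -4.9, "y": 40.6, "z": 1.5, "ax": 0.08, "ay": -0.36, "az": -0.16}
{"x": -5.0, "y": 40.5, "z": 1.5, "ax": 0.08, "ay": -0.36, "az": -0.16}
{"x": -5.1, "y": 40.5, "z": 1.5, "ax": 0.08, "ay": -0.36, "az": -0.16}
{"x": -5.2, "y": 40.5, "z": 1.5, "ax": 0.08, "ay": -0.36, "az": -0.16}
{"x": -5.3, "y": 40.5, "z": 1.4, "ax": 0.08, "ay": -0.36, "az": -0.16}
{"x": -5.4, "y": 40.5, "z": 1.4, "ax": 0.08, "ay": -0.36, "az": -0.16}
{"x": -5.5, "y": 40.5, "z": 1.4, "ax": 0.08, "ay": -0.36, "az": -0.16}
{"x": -5.6, "y": 40.5, "z": 1.4, "ax": 0.08, "ay": -0.36, "az": -0.16}
{"x": -5.7, "y": 40.5, "z": 1.4, "ax": 0.08, "ay": -0.36, "az": -0.16}
{"x": -5.8, "y": 40.4, "z": 1.3, "ax": 0.08, "ay": -0.36, "az": -0.16}
{"x": -6.0, "y": 40.4, "z": 1.3, "ax": 0.08, "ay": -0.36, "az": -0.16}
{"x": -6.0, "y": 40.4, "z": 1.4, "ax": 0.08, "ay": -0.36, "az": -0.16}
```

>>> jog_arm([
  {"fingers": 48, "x": -5, "y": 25, "z": 1, "ax": 0.08, "ay": -0.36, "az": -0.16},
  {"fingers": 48, "x": -5, "y": 40, "z": 1, "ax": 0.08, "ay": -0.36, "az": -0.16},
  {"fingers": 48, "x": -5, "y": 46, "z": 1, "ax": 0.08, "ay": -0.36, "az": -0.16},
  {"fingers": 48, "x": -5, "y": 46, "z": 1, "ax": 0.08, "ay": -0.36, "az": -0.16},
  {"fingers": 48, "x": -5, "y": 46, "z": 1, "ax": 0.08, "ay": -0.36, "az": -0.16},
  {"fingers": 48, "x": -5, "y": 46, "z": 1, "ax": 0.08, "ay": -0.36, "az": -0.16},
  {"fingers": 48, "x": -5, "y": 46, "z": 1, "ax": 0.08, "ay": -0.36, "az": -0.16},
  {"fingers": 48, "x": -5, "y": 46, "z": 1, "ax": 0.08, "ay": -0.36, "az": -0.16},
])

```text
t: 19.05
eef_pos: [0.5771, 0.0586, 0.1821]
tool_rot: [-0.233, -0.104, 0.967, -0.025]
contact_force: [0.9, -0.4, -2.9]
gripper_width: 0.635
grasp_force: 63.6
```

>>> jog_arm([
  {"fingers": 48, "x": -5, "y": 46, "z": 2, "ax": 0.08, "ay": -0.36, "az": -0.16},
  {"fingers": 48, "x": -5, "y": 46, "z": 2, "ax": 0.08, "ay": -0.36, "az": -0.16},
  {"fingers": 48, "x": -5, "y": 44, "z": 2, "ax": 0.08, "ay": -0.36, "az": -0.16},
  {"fingers": 48, "x": -5, "y": 40, "z": 2, "ax": 0.08, "ay": -0.36, "az": -0.16},
  {"fingers": 48, "x": -5, "y": 30, "z": 2, "ax": 0.08, "ay": -0.36, "az": -0.16},
  {"fingers": 48, "x": -5, "y": 15, "z": 2, "ax": 0.08, "ay": -0.36, "az": -0.16},
  {"fingers": 48, "x": -5, "y": 5, "z": 0, "ax": 0, "ay": 0, "az": 0},
  {"fingers": 48, "x": 0, "y": 0, "z": 0, "ax": 0, "ay": 0, "az": 0},
])

```text
t: 19.85
eef_pos: [0.5539, 0.2822, 0.1556]
tool_rot: [-0.215, -0.113, 0.97, -0.026]
contact_force: [-0.0, -0.6, -2.7]
gripper_width: 0.637
grasp_force: 63.7
```

>>> jog_arm([
  {"fingers": 48, "x": 0, "y": 0, "z": 10, "ax": 0, "ay": 0, "az": 0},
  {"fingers": 48, "x": 0, "y": 0, "z": 10, "ax": 0, "ay": 0, "az": 0},
  {"fingers": 48, "x": 0, "y": 0, "z": 10, "ax": 0, "ay": 0, "az": 0},
  {"fingers": 48, "x": 0, "y": 0, "z": 5, "ax": 0, "ay": 0, "az": 0},
  {"fingers": 48, "x": 0, "y": 0, "z": 0, "ax": 0, "ay": 0, "az": 0},
  {"fingers": 48, "x": 0, "y": 0, "z": 0, "ax": 0, "ay": 0, "az": 0},
  {"fingers": 48, "x": 0, "y": 0, "z": 0, "ax": 0, "ay": 0, "az": 0},
  {"fingers": 48, "x": 0, "y": 0, "z": 0, "ax": 0, "ay": 0, "az": 0},
])

```text
t: 20.65
eef_pos: [0.5392, 0.28, 0.1246]
tool_rot: [-0.215, -0.114, 0.97, -0.025]
contact_force: [0.5, 1.0, -2.1]
gripper_width: 0.636
grasp_force: 63.6
```

```bash
python3 look.py w11;python3 go.py STAND 83 0 60 1;python3 go.py STAND 83 0 30 5; python3 - <<'E'
from edges import *
# white lip visible beyond pane?
c=load("w11");F=frame(np.radians(193.35),np.radians(25))
print(proj(c,np.array([[0,.03,.042],[0,-.03,.042],[.148,.024,.0],[.148,-.024,.0]])@F.T+STAND[0],1).round())
E
```

```text
t 20.7 target [0.5361 0.2793 0.1195] now local [82.3 -0.  65.9] F [ 0.8 -0.1 -2. ] w 54.4 gf 63.6
{"x": 0.7, "z": 5.9, "ax": 0.01, "ay": 0.04, "az": 0.06}
t 20.7 target [0.5237 0.2764 0.0923] now local [82.3 -0.  65.9] F [ 0.8 -0.1 -2. ] w 54.4 gf 63.6
{"x": 0.1, "z": 7.2, "ay": 0.01, "az": 0.01}
{"x": 0.1, "z": 7.2, "ay": 0.01, "az": 0.01}
{"x": 0.2, "z": 7.2, "ay": 0.01, "az": 0.01}
{"x": 0.1, "z": 7.2, "ay": 0.01, "az": 0.01}
{"x": 0.2, "z": 7.1, "ay": 0.01, "az": 0.01}
[[271. 406.]
 [374. 406.]
 [280. 137.]
 [366. 138.]]
```

>>> jog_arm([
  {"fingers": 48, "x": 0, "y": 0, "z": 10, "ax": 0, "ay": 0, "az": 0},
  {"fingers": 48, "x": 0, "y": 0, "z": 13, "ax": 0, "ay": 0, "az": 0},
  {"fingers": 48, "x": 0, "y": 0, "z": 10, "ax": 0, "ay": 0, "az": 0},
  {"fingers": 48, "x": 0, "y": 0, "z": 6, "ax": 0, "ay": 0, "az": 0},
  {"fingers": 48, "x": 0, "y": 0, "z": 3, "ax": 0, "ay": 0, "az": 0},
  {"fingers": 48, "x": 0, "y": 0, "z": 3, "ax": 0, "ay": 0, "az": 0},
  {"fingers": 48, "x": 0, "y": 0, "z": 3, "ax": 0, "ay": 0, "az": 0},
  {"fingers": 48, "x": 0, "y": 0, "z": 0, "ax": 0, "ay": 0, "az": 0},
])

```text
t: 21.5
eef_pos: [0.519, 0.2752, 0.0806]
tool_rot: [-0.215, -0.114, 0.97, -0.025]
contact_force: [-0.1, 0.4, -2.6]
gripper_width: 0.632
grasp_force: 63.7
```

```bash
python3 go.py STAND 82 0 10 0
```

```text
t 21.5 target [0.5164 0.2746 0.0737] now local [82.5  0.  17.3] F [-0.1  0.4 -2.6] w 54.0 gf 63.7
```

>>> jog_arm([
  {"fingers": 48, "x": 0, "y": 0, "z": 2, "ax": 0, "ay": 0, "az": 0},
  {"fingers": 48, "x": 0, "y": 0, "z": 2, "ax": 0, "ay": 0, "az": 0},
  {"fingers": 48, "x": 0, "y": 0, "z": 2, "ax": 0, "ay": 0, "az": 0},
  {"fingers": 48, "x": 0, "y": 0, "z": 1.5, "ax": 0, "ay": 0, "az": 0},
  {"fingers": 48, "x": 0, "y": 0, "z": 1, "ax": 0, "ay": 0, "az": 0},
  {"fingers": 48, "x": 0, "y": 0, "z": 0, "ax": 0, "ay": 0, "az": 0},
  {"fingers": 48, "x": 0, "y": 0, "z": 0, "ax": 0, "ay": 0, "az": 0},
  {"fingers": 48, "x": 0, "y": 0, "z": 0, "ax": 0, "ay": 0, "az": 0},
])

```text
t: 22.3
eef_pos: [0.5157, 0.2744, 0.0731]
tool_rot: [-0.215, -0.114, 0.97, -0.025]
contact_force: [-1.0, -0.9, -2.6]
gripper_width: 0.637
grasp_force: 63.7
```

```bash
python3 go.py STAND 82 0 10 0
```

```text
t 22.3 target [0.5164 0.2746 0.0737] now local [82.4  0.   9.1] F [-1.  -0.9 -2.6] w 54.4 gf 63.7
```

Still free. Finer steps of 0.5 mm.

>>> jog_arm([
  {"fingers": 48, "x": 0, "y": 0, "z": 0.6, "ax": 0, "ay": 0, "az": 0},
  {"fingers": 48, "x": 0, "y": 0, "z": 0.6, "ax": 0, "ay": 0, "az": 0},
  {"fingers": 48, "x": 0, "y": 0, "z": 0.6, "ax": 0, "ay": 0, "az": 0},
  {"fingers": 48, "x": 0, "y": 0, "z": 0.6, "ax": 0, "ay": 0, "az": 0},
  {"fingers": 48, "x": 0, "y": 0, "z": 0.6, "ax": 0, "ay": 0, "az": 0},
  {"fingers": 48, "x": 0, "y": 0, "z": 0, "ax": 0, "ay": 0, "az": 0},
  {"fingers": 48, "x": 0, "y": 0, "z": 0, "ax": 0, "ay": 0, "az": 0},
  {"fingers": 48, "x": 0, "y": 0, "z": 0, "ax": 0, "ay": 0, "az": 0},
])

```text
t: 23.1
eef_pos: [0.5144, 0.2741, 0.0703]
tool_rot: [-0.215, -0.114, 0.97, -0.025]
contact_force: [-0.2, -0.0, -1.8]
gripper_width: 0.632
grasp_force: 63.7
```

>>> jog_arm([
  {"fingers": 48, "x": 0, "y": 0, "z": 0.5, "ax": 0, "ay": 0, "az": 0},
  {"fingers": 48, "x": 0, "y": 0, "z": 0.5, "ax": 0, "ay": 0, "az": 0},
  {"fingers": 48, "x": 0, "y": 0, "z": 0.5, "ax": 0, "ay": 0, "az": 0},
  {"fingers": 48, "x": 0, "y": 0, "z": 0.5, "ax": 0, "ay": 0, "az": 0},
  {"fingers": 48, "x": 0, "y": 0, "z": 0.5, "ax": 0, "ay": 0, "az": 0},
  {"fingers": 48, "x": 0, "y": 0, "z": 0, "ax": 0, "ay": 0, "az": 0},
  {"fingers": 48, "x": 0, "y": 0, "z": 0, "ax": 0, "ay": 0, "az": 0},
  {"fingers": 48, "x": 0, "y": 0, "z": 0, "ax": 0, "ay": 0, "az": 0},
])

```text
t: 23.9
eef_pos: [0.5133, 0.2739, 0.068]
tool_rot: [-0.215, -0.114, 0.97, -0.025]
contact_force: [-0.4, -0.6, -1.4]
gripper_width: 0.63
grasp_force: 63.7
```

>>> jog_arm([
  {"fingers": 48, "x": 0, "y": 0, "z": 0.5, "ax": 0, "ay": 0, "az": 0},
  {"fingers": 48, "x": 0, "y": 0, "z": 0.5, "ax": 0, "ay": 0, "az": 0},
  {"fingers": 48, "x": 0, "y": 0, "z": 0.5, "ax": 0, "ay": 0, "az": 0},
  {"fingers": 48, "x": 0, "y": 0, "z": 0.5, "ax": 0, "ay": 0, "az": 0},
  {"fingers": 48, "x": 0, "y": 0, "z": 0, "ax": 0, "ay": 0, "az": 0},
  {"fingers": 48, "x": 0, "y": 0, "z": 0, "ax": 0, "ay": 0, "az": 0},
  {"fingers": 48, "x": 0, "y": 0, "z": 0, "ax": 0, "ay": 0, "az": 0},
  {"fingers": 48, "x": 0, "y": 0, "z": 0, "ax": 0, "ay": 0, "az": 0},
])

```text
t: 24.7
eef_pos: [0.5133, 0.2739, 0.0679]
tool_rot: [-0.214, -0.114, 0.97, -0.025]
contact_force: [0.5, -0.1, 9.8]
gripper_width: 0.634
grasp_force: 64.9
```

```bash
python3 go.py STAND 82 0 10 0
```

```text
t 24.7 target [0.5164 0.2746 0.0737] now local [82.4  0.   3.4] F [ 0.5 -0.1  9.8] w 54.1 gf 64.9
```

Contact, with the face at local z about 3.4 mm. Ease off to light pressure and slide toward the lip.

>>> jog_arm([
  {"fingers": 48, "x": 0, "y": 0, "z": -0.8, "ax": 0, "ay": 0, "az": 0},
  {"fingers": 48, "x": 0, "y": 0, "z": -0.8, "ax": 0, "ay": 0, "az": 0},
  {"fingers": 48, "x": -0.8, "y": 0, "z": 0, "ax": 0, "ay": 0, "az": 0},
  {"fingers": 48, "x": -0.8, "y": 0, "z": 0, "ax": 0, "ay": 0, "az": 0},
  {"fingers": 48, "x": -0.8, "y": 0, "z": 0, "ax": 0, "ay": 0, "az": 0},
  {"fingers": 48, "x": -0.8, "y": 0, "z": 0, "ax": 0, "ay": 0, "az": 0},
  {"fingers": 48, "x": -0.8, "y": 0, "z": 0, "ax": 0, "ay": 0, "az": 0},
  {"fingers": 48, "x": 0, "y": 0, "z": 0, "ax": 0, "ay": 0, "az": 0},
])

```text
t: 25.5
eef_pos: [0.5166, 0.2747, 0.0664]
tool_rot: [-0.215, -0.114, 0.97, -0.025]
contact_force: [-0.9, -0.4, 6.1]
gripper_width: 0.635
grasp_force: 64.5
```

```bash
python3 go.py STAND 75 0 3.4 0
```

```text
t 25.5 target [0.5199 0.2754 0.0648] now local [78.8 -0.   3.5] F [-0.9 -0.4  6.1] w 54.2 gf 64.5
```

>>> jog_arm([
  {"fingers": 48, "x": -0.5, "y": 0, "z": -0.2, "ax": 0, "ay": 0, "az": 0},
  {"fingers": 48, "x": -0.5, "y": 0, "z": 0, "ax": 0, "ay": 0, "az": 0},
  {"fingers": 48, "x": -0.5, "y": 0, "z": 0, "ax": 0, "ay": 0, "az": 0},
  {"fingers": 48, "x": -0.5, "y": 0, "z": 0, "ax": 0, "ay": 0, "az": 0},
  {"fingers": 48, "x": -0.5, "y": 0, "z": 0, "ax": 0, "ay": 0, "az": 0},
  {"fingers": 48, "x": 0, "y": 0, "z": 0, "ax": 0, "ay": 0, "az": 0},
  {"fingers": 48, "x": 0, "y": 0, "z": 0, "ax": 0, "ay": 0, "az": 0},
  {"fingers": 48, "x": 0, "y": 0, "z": 0, "ax": 0, "ay": 0, "az": 0},
])

```text
t: 26.3
eef_pos: [0.5189, 0.2752, 0.0653]
tool_rot: [-0.215, -0.114, 0.97, -0.025]
contact_force: [-0.8, -0.7, 5.4]
gripper_width: 0.633
grasp_force: 64.4
```

```bash
python3 go.py STAND 75 0 3.4 0
```

```text
t 26.3 target [0.5199 0.2754 0.0648] now local [76.2  0.   3.4] F [-0.8 -0.7  5.4] w 54.1 gf 64.4
```

>>> jog_arm([
  {"fingers": 48, "x": -0.5, "y": 0, "z": 0, "ax": 0, "ay": 0, "az": 0},
  {"fingers": 48, "x": -0.5, "y": 0, "z": 0, "ax": 0, "ay": 0, "az": 0},
  {"fingers": 48, "x": -0.5, "y": 0, "z": 0, "ax": 0, "ay": 0, "az": 0},
  {"fingers": 48, "x": -0.5, "y": 0, "z": 0, "ax": 0, "ay": 0, "az": 0},
  {"fingers": 48, "x": -0.5, "y": 0, "z": 0, "ax": 0, "ay": 0, "az": 0},
  {"fingers": 48, "x": 0, "y": 0, "z": 0, "ax": 0, "ay": 0, "az": 0},
  {"fingers": 48, "x": 0, "y": 0, "z": 0, "ax": 0, "ay": 0, "az": 0},
  {"fingers": 48, "x": 0, "y": 0, "z": 0, "ax": 0, "ay": 0, "az": 0},
])

```text
t: 27.1
eef_pos: [0.5207, 0.2756, 0.0645]
tool_rot: [-0.216, -0.114, 0.969, -0.025]
contact_force: [-2.5, -0.0, 6.8]
gripper_width: 0.634
grasp_force: 64.5
```

```bash
python3 go.py STAND 75 0 3.4 0; python3 -c "
from h import *
print('Flocal axes',frame(np.radians(193.35),np.radians(25)).round(2))"
```

```text
t 27.1 target [0.5199 0.2754 0.0648] now local [74.1 -0.   3.5] F [-2.5 -0.   6.8] w 54.1 gf 64.5
Flocal axes [[-0.88  0.23  0.41]
 [-0.21 -0.97  0.1 ]
 [ 0.42  0.    0.91]]
```

>>> jog_arm([
  {"fingers": 48, "x": -0.4, "y": 0, "z": 0, "ax": 0, "ay": 0, "az": 0},
  {"fingers": 48, "x": -0.4, "y": 0, "z": 0, "ax": 0, "ay": 0, "az": 0},
  {"fingers": 48, "x": -0.4, "y": 0, "z": 0, "ax": 0, "ay": 0, "az": 0},
  {"fingers": 48, "x": -0.4, "y": 0, "z": 0, "ax": 0, "ay": 0, "az": 0},
  {"fingers": 48, "x": 0, "y": 0, "z": 0, "ax": 0, "ay": 0, "az": 0},
  {"fingers": 48, "x": 0, "y": 0, "z": 0, "ax": 0, "ay": 0, "az": 0},
  {"fingers": 48, "x": 0, "y": 0, "z": 0, "ax": 0, "ay": 0, "az": 0},
  {"fingers": 48, "x": 0, "y": 0, "z": 0, "ax": 0, "ay": 0, "az": 0},
])

```text
t: 27.9
eef_pos: [0.5207, 0.2757, 0.0644]
tool_rot: [-0.217, -0.114, 0.969, -0.025]
contact_force: [-6.8, -2.4, 12.5]
gripper_width: 0.636
grasp_force: 64.9
```

```bash
python3 go.py STAND 75 0 3.4 0
```

```text
t 27.9 target [0.5199 0.2754 0.0648] now local [74.1 -0.   3.4] F [-6.8 -2.4 12.5] w 54.3 gf 64.9
```

The pane stopped at x 74.1 and the force rose, so it is home against the lip. Release.

>>> jog_arm([
  {"fingers": 54, "x": 0, "y": 0, "z": 0, "ax": 0, "ay": 0, "az": 0},
  {"fingers": 56, "x": 0, "y": 0, "z": 0, "ax": 0, "ay": 0, "az": 0},
  {"fingers": 58, "x": 0, "y": 0, "z": 0, "ax": 0, "ay": 0, "az": 0},
  {"fingers": 62, "x": 0, "y": 0, "z": 0, "ax": 0, "ay": 0, "az": 0},
  {"fingers": 70, "x": 0, "y": 0, "z": 0, "ax": 0, "ay": 0, "az": 0},
  {"fingers": 78, "x": 0, "y": 0, "z": 0, "ax": 0, "ay": 0, "az": 0},
  {"fingers": 80, "x": 0, "y": 0, "z": 0, "ax": 0, "ay": 0, "az": 0},
  {"fingers": 80, "x": 0, "y": 0, "z": -5, "ax": 0, "ay": 0, "az": 0},
])

```text
t: 28.7
eef_pos: [0.5241, 0.2765, 0.0676]
tool_rot: [-0.216, -0.114, 0.97, -0.025]
contact_force: [-0.8, 0.6, 0.8]
gripper_width: 0.937
grasp_force: 0.0
```

>>> jog_arm([
  {"fingers": 82, "x": 0, "y": 0, "z": -15, "ax": 0, "ay": 0, "az": 0},
  {"fingers": 82, "x": 0, "y": 0, "z": -30, "ax": 0, "ay": 0, "az": 0},
  {"fingers": 82, "x": 0, "y": 0, "z": -30, "ax": 0, "ay": 0, "az": 0},
  {"fingers": 82, "x": 0, "y": 0, "z": -20, "ax": 0, "ay": 0, "az": 0},
  {"fingers": 82, "x": 0, "y": 0, "z": 0, "ax": 0, "ay": 0, "az": 0},
  {"fingers": 82, "x": 0, "y": 0, "z": 0, "ax": 0, "ay": 0, "az": 0},
  {"fingers": 82, "x": 0, "y": 0, "z": 0, "ax": 0, "ay": 0, "az": 0},
  {"fingers": 82, "x": 0, "y": 0, "z": 0, "ax": 0, "ay": 0, "az": 0},
])

```text
t: 29.5
eef_pos: [0.5628, 0.2856, 0.1531]
tool_rot: [-0.216, -0.114, 0.969, -0.025]
contact_force: [0.4, 0.5, 0.3]
gripper_width: 0.962
grasp_force: 0.0
```

```bash
python3 look.py w12; python3 go.py STAND 75 0 60 0; python3 go.py RACK 0 2.9 80 15; python3 - <<'E'
from edges import *
edges("w12",STAND,15.5,(50,60,30),(85,255,255),range(120,400,20))
c=load("w12");m=cv2.inRange(cv2.cvtColor(c["pixels"],cv2.COLOR_RGB2HSV),(50,60,30),(85,255,255));y,x=np.where(m[:,250:390]);print("rows",y.min(),y.max())
h=cv2.cvtColor(c["pixels"],cv2.COLOR_RGB2HSV);print([(v,h[v,322].tolist()) for v in range(330,400,4)])
F=frame(np.radians(193.35),np.radians(25));print("expect ends",proj(c,np.array([[.15,0,.0155],[0,0,.0155],[0,0,.042]])@F.T+STAND[0],1).round(1))
E
```

```text
t 29.55 target [0.5431 0.281  0.1161] now local [ 72.3  -0.  102.2] F [-0.  -0.4 -0.8] w 81.8 gf 0.0
t 29.55 target [ 0.6013 -0.2873  0.1813] now local [ -75.2 -567.    90.9] F [-0.  -0.4 -0.8] w 81.8 gf 0.0
{"x": 6.6, "y": -37.8, "z": 1.0, "ax": -0.08, "ay": 0.33, "az": 0.15}
{"x": 6.4, "y": -37.8, "z": 1.0, "ax": -0.08, "ay": 0.33, "az": 0.15}
{"x": 6.3, "y": -37.8, "z": 1.0, "ax": -0.08, "ay": 0.33, "az": 0.15}
{"x": 6.2, "y": -37.8, "z": 0.9, "ax": -0.08, "ay": 0.33, "az": 0.15}
{"x": 6.1, "y": -37.8, "z": 0.9, "ax": -0.08, "ay": 0.33, "az": 0.15}
{"x": 6.0, "y": -37.8, "z": 0.9, "ax": -0.08, "ay": 0.33, "az": 0.15}
{"x": 6.0, "y": -37.9, "z": 0.9, "ax": -0.08, "ay": 0.33, "az": 0.15}
{"x": 5.8, "y": -37.9, "z": 0.9, "ax": -0.08, "ay": 0.33, "az": 0.15}
{"x": 5.7, "y": -37.9, "z": 0.8, "ax": -0.08, "ay": 0.33, "az": 0.15}
{"x": 5.6, "y": -37.9, "z": 0.8, "ax": -0.08, "ay": 0.33, "az": 0.15}
{"x": 5.6, "y": -37.9, "z": 0.8, "ax": -0.08, "ay": 0.33, "az": 0.15}
{"x": 5.4, "y": -37.9, "z": 0.8, "ax": -0.08, "ay": 0.33, "az": 0.15}
{"x": 5.3, "y": -37.9, "z": 0.8, "ax": -0.08, "ay": 
[... 348 characters left out ...]
 -28.6]
220 279 367 [86.4 28.2] [ 86.4 -28.3]
240 280 367 [73.2 27.9] [ 73.2 -28.7]
260 280 366 [59.6 28.4] [ 59.6 -28.5]
280 281 365 [45.5 28.3] [ 45.5 -28.3]
300 282 364 [30.8 28.2] [ 30.8 -28.3]
320 284 364 [15.3 27.4] [ 15.3 -28.9]
rows 117 336
[(330, [69, 103, 138]), (334, [69, 104, 137]), (338, [60, 2, 221]), (342, [90, 1, 232]), (346, [60, 1, 230]), (350, [0, 0, 229]), (354, [60, 1, 230]), (358, [0, 0, 237]), (362, [15, 2, 211]), (366, [60, 1, 192]), (370, [107, 85, 102]), (374, [107, 85, 102]), (378, [105, 83, 102]), (382, [106, 79, 103]), (386, [105, 82, 103]), (390, [106, 82, 99]), (394, [111, 27, 66]), (398, [111, 28, 64])]
expect ends [[322.9 118.1]
 [322.9 339.1]
 [322.9 359.8]]
```

```bash
python3 - <<'E'
from edges import *
for z,r in((42,range(356,364,2)),(30,range(342,356,4))):
    print(z);edges("w12",STAND,z,(0,0,150),(180,30,255),r,u0=240,u1=410)
E
```

```text
42
356 275 369 [ 2.5 31.3] [  2.6 -30.1]
358 275 369 [ 0.9 31.4] [  1.  -30.2]
360 275 369 [-0.7 31.5] [ -0.6 -30.3]
362 275 369 [-2.3 31.6] [ -2.3 -30.4]
30
342 278 366 [ 6.  30.5] [  6.1 -29.2]
346 278 367 [ 2.8 30.7] [  2.8 -30.1]
350 277 368 [-0.5 31.5] [ -0.5 -31. ]
354 276 369 [-3.8 32.4] [ -3.8 -31.8]
```

The pane lies flat, directly against the lip and within 1 mm of centre. Back to the rack for the lower board.

>>> jog_arm([
  {"fingers": 82, "x": 6, "y": -25, "z": 0, "ax": -0.08, "ay": 0.35, "az": 0.16},
  {"fingers": 82, "x": 6, "y": -40, "z": 0, "ax": -0.08, "ay": 0.35, "az": 0.16},
  {"fingers": 82, "x": 6, "y": -47, "z": 0, "ax": -0.08, "ay": 0.35, "az": 0.16},
  {"fingers": 82, "x": 6, "y": -47, "z": 0, "ax": -0.08, "ay": 0.35, "az": 0.16},
  {"fingers": 82, "x": 6, "y": -47, "z": 0, "ax": -0.08, "ay": 0.35, "az": 0.16},
  {"fingers": 82, "x": 6, "y": -47, "z": 0, "ax": -0.08, "ay": 0.35, "az": 0.16},
  {"fingers": 82, "x": 6, "y": -47, "z": 0, "ax": -0.08, "ay": 0.35, "az": 0.16},
  {"fingers": 82, "x": 6, "y": -47, "z": 0, "ax": -0.08, "ay": 0.35, "az": 0.16},
])

```text
t: 30.35
eef_pos: [0.5973, -0.0652, 0.1751]
tool_rot: [-0.24, -0.101, 0.965, -0.025]
contact_force: [0.2, 0.1, 0.6]
gripper_width: 0.962
grasp_force: 0.0
```

>>> jog_arm([
  {"fingers": 82, "x": 6, "y": -47, "z": 0, "ax": -0.08, "ay": 0.35, "az": 0.16},
  {"fingers": 82, "x": 6, "y": -47, "z": 0, "ax": -0.08, "ay": 0.35, "az": 0.16},
  {"fingers": 82, "x": 6, "y": -47, "z": 2, "ax": -0.08, "ay": 0.35, "az": 0.16},
  {"fingers": 82, "x": 6, "y": -40, "z": 4, "ax": -0.08, "ay": 0.35, "az": 0.16},
  {"fingers": 82, "x": 6, "y": -25, "z": 5, "ax": -0.08, "ay": 0.35, "az": 0.16},
  {"fingers": 82, "x": 2, "y": -10, "z": 5, "ax": -0.08, "ay": 0.35, "az": 0.16},
  {"fingers": 82, "x": 0, "y": 0, "z": 0, "ax": 0, "ay": 0, "az": 0},
  {"fingers": 82, "x": 0, "y": 0, "z": 0, "ax": 0, "ay": 0, "az": 0},
])

```text
t: 31.15
eef_pos: [0.6067, -0.2792, 0.1757]
tool_rot: [-0.257, -0.093, 0.962, -0.024]
contact_force: [0.5, -0.2, 0.4]
gripper_width: 0.96
grasp_force: 0.0
```

```bash
python3 look.py w13; python3 go.py RACK 0 2.9 30 5; python3 - <<'E'
from edges import *
print("lowboard");edges("w13",RACK,-16.7,(4,90,40),(18,255,255),range(140,365,20),u0=220,u1=420)
c=load("w13");m=cv2.inRange(cv2.cvtColor(c["pixels"],cv2.COLOR_RGB2HSV),(4,90,40),(18,255,255));print("rows",[ (u,np.where(m[:,u])[0][[0,-1]].tolist()) for u in (300,320,340)])
F=frame(np.radians(190.9),np.radians(30));print(proj(c,np.array([[.075,.003,-.0167],[-.075,.003,-.0167]])@F.T+RACK[0],1).round(1))
E
```

```text
t 31.2 target [ 0.5768 -0.292   0.138 ] now local [-9.1 -4.6 79. ] F [0.4 0.4 0.1] w 82.2 gf 0.0
{"x": 1.9, "y": -1.5, "z": 9.8, "ay": 0.03, "az": 0.03}
{"x": 1.8, "y": -1.5, "z": 9.8, "ay": 0.03, "az": 0.03}
{"x": 1.8, "y": -1.5, "z": 9.8, "ay": 0.03, "az": 0.03}
{"x": 1.9, "y": -1.5, "z": 9.8, "ay": 0.03, "az": 0.03}
{"x": 1.8, "y": -1.5, "z": 9.8, "ay": 0.03, "az": 0.03}
lowboard
140 262 360 [55.5 35.1] [ 55.2 -27.9]
160 263 360 [42.6 34.7] [ 42.4 -28. ]
180 263 360 [29.6 35. ] [ 29.4 -28.3]
200 264 360 [16.4 34.7] [ 16.3 -28.5]
220 265 360 [ 3.  34.5] [  3.  -28.8]
240 265 359 [-10.8  35. ] [-10.7 -28.5]
260 266 359 [-24.9  35. ] [-24.8 -28.9]
280 267 358 [-39.6  35. ] [-39.4 -28.7]
300 268 358 [-55.   35.1] [-54.7 -29.2]
320 268 357 [-71.2  36. ] [-70.8 -29.1]
rows [(300, [107, 320]), (320, [106, 320]), (340, [106, 321])]
[[311.8 108.8]
 [313.  325.2]]
```

>>> jog_arm([
  {"fingers": 82, "x": 2, "y": -1.6, "z": 8, "ax": 0, "ay": 0, "az": 0},
  {"fingers": 82, "x": 2, "y": -1.6, "z": 8, "ax": 0, "ay": 0, "az": 0},
  {"fingers": 82, "x": 2, "y": -1.5, "z": 8, "ax": 0, "ay": 0, "az": 0},
  {"fingers": 82, "x": 2, "y": -1.5, "z": 8, "ax": 0, "ay": 0, "az": 0},
  {"fingers": 82, "x": 1, "y": -1.5, "z": 8, "ax": 0, "ay": 0, "az": 0},
  {"fingers": 82, "x": 0, "y": 0, "z": 0, "ax": 0, "ay": 0, "az": 0},
  {"fingers": 82, "x": 0, "y": 0, "z": 0, "ax": 0, "ay": 0, "az": 0},
  {"fingers": 82, "x": 0, "y": 0, "z": 0, "ax": 0, "ay": 0, "az": 0},
])

```text
t: 32.0
eef_pos: [0.5811, -0.2937, 0.1462]
tool_rot: [-0.256, -0.092, 0.962, -0.025]
contact_force: [-0.4, 0.1, -0.3]
gripper_width: 0.957
grasp_force: 0.0
```

```bash
python3 look.py w14; python3 go.py RACK 0 3.1 -32 5; python3 - <<'E'
from edges import *
F=frame(np.radians(190.9),np.radians(30))
def ends(n,lo,hi,z,y,us):
    c=load(n);m=cv2.inRange(cv2.cvtColor(c["pixels"],cv2.COLOR_RGB2HSV),lo,hi)
    for u in us:
        r=np.where(m[:,u])[0];v=[]
        for e in(r[0]-.5,r[-1]+.5):
            o,d=ray(c,u,e,1);o=F.T@(o-RACK[0]);d=F.T@d;v.append(((o+d*(z/1000-o[2])/d[2])[0]*1000).round(1))
        print(n,u,r[0],r[-1],v)
W=((4,90,40),(18,255,255));G=((50,60,30),(85,255,255))
ends("w5",*W,7.3,0,(290,330));ends("w6",*W,7.3,0,(310,340));ends("w9",*G,-4.7,0,(300,340));ends("w13",*W,-16.7,0,(300,340));ends("w14",*W,-16.7,0,(300,340))
edges("w14",RACK,-16.7,*W,range(140,330,40),u0=220,u1=420)
E
```

```text
t 32.05 target [ 0.5464 -0.2981  0.0843] now local [ 0.7  5.4 39.1] F [-0.  -0.5  0.5] w 81.8 gf 0.0
{"x": -0.1, "y": 0.5, "z": 14.2, "ay": 0.03}
{"x": -0.1, "y": 0.4, "z": 14.2, "ay": 0.03}
{"x": -0.1, "y": 0.5, "z": 14.2, "ay": 0.03}
{"x": -0.1, "y": 0.4, "z": 14.3, "ay": 0.03}
{"x": -0.2, "y": 0.5, "z": 14.2, "ay": 0.03}
w5 290 112 350 [np.float64(76.5), np.float64(-71.4)]
w5 330 111 351 [np.float64(77.1), np.float64(-71.7)]
w6 310 128 386 [np.float64(77.2), np.float64(-71.8)]
w6 340 128 386 [np.float64(77.1), np.float64(-72.0)]
w9 300 114 369 [np.float64(77.1), np.float64(-71.7)]
w9 340 114 369 [np.float64(77.1), np.float64(-71.7)]
w13 300 107 320 [np.float64(76.5), np.float64(-71.1)]
w13 340 106 321 [np.float64(77.2), np.float64(-71.9)]
w14 300 118 362 [np.float64(76.9), np.float64(-71.4)]
w14 340 118 362 [np.float64(76.8), np.float64(-71.4)]
140 267 385 [65.2 35.3] [ 65.2 -28. ]
180 269 384 [43.6 34.7] [ 43.6 -27.9]
220 270 383 [21.5 34.8] [ 21.4 -28. ]
260 271 381 [-1.8 35.1] [ -1.9 -27.9]
300 273 379 [-26.9  35.2] [-27. -28.]
```

>>> jog_arm([
  {"fingers": 82, "x": -0.4, "y": 0.5, "z": 13, "ax": 0, "ay": 0.1, "az": 0},
  {"fingers": 82, "x": -0.4, "y": 0.5, "z": 17, "ax": 0, "ay": 0, "az": 0},
  {"fingers": 82, "x": 0, "y": 0.5, "z": 17, "ax": 0, "ay": 0, "az": 0},
  {"fingers": 82, "x": 0, "y": 0.5, "z": 13, "ax": 0, "ay": 0, "az": 0},
  {"fingers": 82, "x": 0, "y": 0, "z": 7, "ax": 0, "ay": 0, "az": 0},
  {"fingers": 82, "x": 0, "y": 0, "z": 3.7, "ax": 0, "ay": 0, "az": 0},
  {"fingers": 76, "x": 0, "y": 0, "z": 0, "ax": 0, "ay": 0, "az": 0},
  {"fingers": 74, "x": 0, "y": 0, "z": 0, "ax": 0, "ay": 0, "az": 0},
])

```text
t: 32.85
eef_pos: [0.5469, -0.2985, 0.0848]
tool_rot: [-0.257, -0.092, 0.962, -0.025]
contact_force: [0.4, 0.0, -0.3]
gripper_width: 0.864
grasp_force: 0.0
```

```bash
python3 go.py RACK -0.1 3.4 -31.6 1; python3 - <<'E'
from edges import *
F=frame(np.radians(174.5),0);c=load("w8");m=cv2.inRange(cv2.cvtColor(c["pixels"],cv2.COLOR_RGB2HSV),(4,110,40),(14,255,255))
h=cv2.cvtColor(c["pixels"],cv2.COLOR_RGB2HSV)
for u in(310,325,340):
    r=np.where(m[60:330,u])[0]+60
    # longest contiguous run
    k=max(np.split(r,np.where(np.diff(r)>4)[0]+1),key=len)
    print(u,k[0],k[-1],[((onz(c,u,e,.018,1)-PAD[0])@F*1000).round(1)[0] for e in(k[0]-.5,k[-1]+.5)])
print([(v,h[v,325].tolist()) for v in list(range(118,142,2))+list(range(292,316,2))])
E
```

```text
t 32.85 target [ 0.5467 -0.2983  0.0846] now local [ -0.1   3.6 -31.3] F [ 0.4  0.  -0.3] w 73.8 gf 0.0
{"y": 0.2, "z": 0.3, "ax": -0.04, "ay": 0.06, "az": -0.01}
310 125 301 [np.float64(78.0), np.float64(-72.1)]
325 125 301 [np.float64(77.9), np.float64(-72.1)]
340 124 302 [np.float64(78.8), np.float64(-73.1)]
[(118, [16, 107, 179]), (120, [15, 108, 177]), (122, [16, 103, 148]), (124, [15, 112, 155]), (126, [13, 133, 220]), (128, [13, 133, 222]), (130, [13, 133, 223]), (132, [13, 133, 223]), (134, [13, 133, 223]), (136, [13, 133, 223]), (138, [13, 133, 223]), (140, [14, 132, 222]), (292, [13, 135, 215]), (294, [13, 136, 213]), (296, [12, 136, 214]), (298, [13, 136, 213]), (300, [13, 132, 176]), (302, [15, 110, 160]), (304, [15, 106, 152]), (306, [15, 107, 158]), (308, [15, 109, 178]), (310, [15, 106, 178]), (312, [15, 108, 222]), (314, [15, 109, 188])]
```

>>> jog_arm([
  {"fingers": 70, "x": 0, "y": 0, "z": 0.2, "ax": 0, "ay": 0, "az": 0},
  {"fingers": 67, "x": 0, "y": 0, "z": 0, "ax": 0, "ay": 0, "az": 0},
  {"fingers": 65, "x": 0, "y": 0, "z": 0, "ax": 0, "ay": 0, "az": 0},
  {"fingers": 63, "x": 0, "y": 0, "z": 0, "ax": 0, "ay": 0, "az": 0},
  {"fingers": 60, "x": 0, "y": 0, "z": 0, "ax": 0, "ay": 0, "az": 0},
  {"fingers": 55, "x": 0, "y": 0, "z": 0, "ax": 0, "ay": 0, "az": 0},
  {"fingers": 55, "x": 0, "y": 0, "z": 0, "ax": 0, "ay": 0, "az": 0},
  {"fingers": 55, "x": 0, "y": 0, "z": 0, "ax": 0, "ay": 0, "az": 0},
], force=40)

```text
t: 33.65
eef_pos: [0.5468, -0.2984, 0.0847]
tool_rot: [-0.257, -0.092, 0.962, -0.025]
contact_force: [2.7, 0.7, 5.9]
gripper_width: 0.737
grasp_force: 44.5
```

```bash
python3 go.py RACK -0.1 3.4 -31.6 0
```

```text
t 33.65 target [ 0.5467 -0.2983  0.0846] now local [ -0.1   3.5 -31.5] F [2.7 0.7 5.9] w 62.9 gf 44.5
```

>>> jog_arm([
  {"fingers": 55, "x": 0.2, "y": 0, "z": -2, "ax": 0, "ay": 0, "az": 0},
  {"fingers": 55, "x": 0.4, "y": 0, "z": -4, "ax": 0, "ay": 0, "az": 0},
  {"fingers": 55, "x": 0.4, "y": 0, "z": -8, "ax": 0, "ay": 0, "az": 0},
  {"fingers": 55, "x": 0, "y": 0, "z": -14, "ax": 0, "ay": 0, "az": 0},
  {"fingers": 55, "x": 0, "y": 0, "z": -20, "ax": 0, "ay": 0, "az": 0},
  {"fingers": 55, "x": 0, "y": 0, "z": -20, "ax": 0, "ay": 0, "az": 0},
  {"fingers": 55, "x": 0, "y": 0, "z": -20, "ax": 0, "ay": 0, "az": 0},
  {"fingers": 55, "x": 0, "y": 0, "z": -20, "ax": 0, "ay": 0, "az": 0},
])

```text
t: 34.45
eef_pos: [0.5993, -0.2881, 0.1799]
tool_rot: [-0.257, -0.092, 0.962, -0.025]
contact_force: [-0.5, 0.4, -0.8]
gripper_width: 0.731
grasp_force: 43.9
```

>>> jog_arm([
  {"fingers": 55, "x": 0, "y": 0, "z": -10, "ax": 0, "ay": 0, "az": 0},
  {"fingers": 55, "x": 0, "y": 0, "z": 0, "ax": 0, "ay": 0, "az": 0},
  {"fingers": 55, "x": 0, "y": 0, "z": 0, "ax": 0, "ay": 0, "az": 0},
  {"fingers": 55, "x": 0, "y": 0, "z": 0, "ax": 0, "ay": 0, "az": 0},
  {"fingers": 55, "x": 0, "y": 0, "z": 0, "ax": 0, "ay": 0, "az": 0},
  {"fingers": 55, "x": 0, "y": 0, "z": 0, "ax": 0, "ay": 0, "az": 0},
  {"fingers": 55, "x": 0, "y": 0, "z": 0, "ax": 0, "ay": 0, "az": 0},
  {"fingers": 55, "x": 0, "y": 0, "z": 0, "ax": 0, "ay": 0, "az": 0},
])

```text
t: 35.25
eef_pos: [0.6032, -0.2874, 0.1868]
tool_rot: [-0.258, -0.092, 0.962, -0.025]
contact_force: [-0.0, 0.4, -0.9]
gripper_width: 0.739
grasp_force: 43.9
```

```bash
python3 look.py w15; python3 go.py PAD 0.5 0 130 8; python3 - <<'E'
from edges import *
from station import bot
# held board: square in the grip? express in tool-ish rack frame at board top
z=(RACK[0]-RACK[0])
o=bot.get_obs();F=frame(np.radians(190.9),np.radians(30));l=F.T@(o["eef_pos"]-RACK[0])*1000
edges("w15",RACK,l[2]+14.9,(4,90,40),(18,255,255),range(140,340,40),u0=200,u1=440)
E
```

```text
t 35.3 target [0.5002 0.0086 0.136 ] now local [-130.4  284.8  180.8] F [-0.  -0.  -0.7] w 62.6 gf 43.9
{"x": 1.7, "y": 38.8, "z": 8.3, "ax": -0.54, "ay": -3.72, "az": 2.0}
{"x": 3.6, "y": 38.6, "z": 8.5, "ax": -0.54, "ay": -3.72, "az": 2.0}
{"x": 5.5, "y": 38.3, "z": 8.6, "ax": -0.54, "ay": -3.72, "az": 2.0}
{"x": 7.4, "y": 38.1, "z": 8.5, "ax": -0.54, "ay": -3.72, "az": 2.0}
{"x": 9.3, "y": 37.7, "z": 8.3, "ax": -0.54, "ay": -3.72, "az": 2.0}
{"x": 11.1, "y": 37.2, "z": 8.0, "ax": -0.54, "ay": -3.72, "az": 2.0}
{"x": 12.9, "y": 36.7, "z": 7.6, "ax": -0.54, "ay": -3.72, "az": 2.0}
{"x": 14.7, "y": 36.2, "z": 7.1, "ax": -0.54, "ay": -3.72, "az": 2.0}
140 233 414 [66.6 34.5] [ 66.6 -28.5]
180 234 413 [52.6 34.6] [ 52.5 -28.6]
220 236 411 [38.2 34.5] [ 38.1 -28.5]
260 239 408 [23.1 34.4] [ 23.  -28.3]
300 242 405 [ 6.8 34.5] [  6.7 -28.4]
```

>>> jog_arm([
  {"fingers": 55, "x": 2, "y": 38.8, "z": 4, "ax": -0.54, "ay": -3.72, "az": 2},
  {"fingers": 55, "x": 3.5, "y": 38.6, "z": 5, "ax": -0.54, "ay": -3.72, "az": 2},
  {"fingers": 55, "x": 5.5, "y": 38.3, "z": 6, "ax": -0.54, "ay": -3.72, "az": 2},
  {"fingers": 55, "x": 7.5, "y": 38, "z": 7, "ax": -0.54, "ay": -3.72, "az": 2},
  {"fingers": 55, "x": 9.3, "y": 37.7, "z": 8, "ax": -0.54, "ay": -3.72, "az": 2},
  {"fingers": 55, "x": 11, "y": 37.2, "z": 8, "ax": -0.54, "ay": -3.72, "az": 2},
  {"fingers": 55, "x": 13, "y": 36.7, "z": 8, "ax": -0.54, "ay": -3.72, "az": 2},
  {"fingers": 55, "x": 14.7, "y": 36, "z": 7, "ax": -0.54, "ay": -3.72, "az": 2},
])

```text
t: 36.1
eef_pos: [0.5047, 0.0104, 0.1471]
tool_rot: [0.001, 0.049, 0.999, 0.001]
contact_force: [0.7, 0.4, 0.5]
gripper_width: 0.742
grasp_force: 44.2
```

>>> jog_arm([
  {"fingers": 55, "x": 0, "y": 0, "z": 20, "ax": 0, "ay": 0, "az": 0},
  {"fingers": 55, "x": 0, "y": 0, "z": 30, "ax": 0, "ay": 0, "az": 0},
  {"fingers": 55, "x": 0, "y": 0, "z": 20, "ax": 0, "ay": 0, "az": 0},
  {"fingers": 55, "x": 0, "y": 0, "z": 10, "ax": 0, "ay": 0, "az": 0},
  {"fingers": 55, "x": 0, "y": 0, "z": 0, "ax": 0, "ay": 0, "az": 0},
  {"fingers": 55, "x": 0, "y": 0, "z": 0, "ax": 0, "ay": 0, "az": 0},
  {"fingers": 55, "x": 0, "y": 0, "z": 0, "ax": 0, "ay": 0, "az": 0},
  {"fingers": 55, "x": 0, "y": 0, "z": 0, "ax": 0, "ay": 0, "az": 0},
])

```text
t: 36.9
eef_pos: [0.5059, 0.0092, 0.0678]
tool_rot: [0.001, 0.048, 0.999, 0.0]
contact_force: [0.3, 0.8, -1.1]
gripper_width: 0.737
grasp_force: 44.1
```

```bash
python3 go.py PAD 0.5 0 14 4
```

```text
t 36.9 target [0.5002 0.0086 0.02  ] now local [-5.1 -1.1 61.8] F [ 0.3  0.8 -1.1] w 62.9 gf 44.1
{"x": 1.4, "y": -0.3, "z": 11.9, "ax": 0.01, "ay": 0.02}
{"x": 1.4, "y": -0.3, "z": 11.9, "ax": 0.01, "ay": 0.02}
{"x": 1.4, "y": -0.3, "z": 12.0, "ax": 0.01, "ay": 0.02}
{"x": 1.4, "y": -0.2, "z": 11.9, "ax": 0.01, "ay": 0.02}
```

>>> jog_arm([
  {"fingers": 55, "x": 1.5, "y": -0.3, "z": 12, "ax": 0, "ay": 0, "az": 0},
  {"fingers": 55, "x": 1.5, "y": -0.3, "z": 14, "ax": 0, "ay": 0.1, "az": 0},
  {"fingers": 55, "x": 1.5, "y": -0.3, "z": 11, "ax": 0, "ay": 0, "az": 0},
  {"fingers": 55, "x": 1.2, "y": -0.2, "z": 6, "ax": 0, "ay": 0, "az": 0},
  {"fingers": 55, "x": 0, "y": 0, "z": 3.5, "ax": 0, "ay": 0, "az": 0},
  {"fingers": 55, "x": 0, "y": 0, "z": 1.3, "ax": 0, "ay": 0, "az": 0},
  {"fingers": 55, "x": 0, "y": 0, "z": 0, "ax": 0, "ay": 0, "az": 0},
  {"fingers": 55, "x": 0, "y": 0, "z": 0, "ax": 0, "ay": 0, "az": 0},
])

```text
t: 37.7
eef_pos: [0.4997, 0.0087, 0.0194]
tool_rot: [-0.001, 0.048, 0.999, 0.0]
contact_force: [-0.3, -0.2, -0.7]
gripper_width: 0.738
grasp_force: 44.2
```

```bash
python3 go.py PAD 0.6 0 10 1
```

```text
t 37.7 target [0.5001 0.0087 0.016 ] now local [ 1.   0.  13.4] F [-0.3 -0.2 -0.7] w 63.0 gf 44.2
{"x": -0.4, "z": 3.4, "ax": 0.03, "ay": -0.09}
```

Contact is expected at local z about 9.1.

>>> jog_arm([
  {"fingers": 55, "x": -0.3, "y": 0, "z": 1, "ax": 0, "ay": -0.1, "az": 0},
  {"fingers": 55, "x": 0, "y": 0, "z": 1, "ax": 0, "ay": 0, "az": 0},
  {"fingers": 55, "x": 0, "y": 0, "z": 0.7, "ax": 0, "ay": 0, "az": 0},
  {"fingers": 55, "x": 0, "y": 0, "z": 0.5, "ax": 0, "ay": 0, "az": 0},
  {"fingers": 55, "x": 0, "y": 0, "z": 0.4, "ax": 0, "ay": 0, "az": 0},
  {"fingers": 55, "x": 0, "y": 0, "z": 0.4, "ax": 0, "ay": 0, "az": 0},
  {"fingers": 55, "x": 0, "y": 0, "z": 0, "ax": 0, "ay": 0, "az": 0},
  {"fingers": 55, "x": 0, "y": 0, "z": 0, "ax": 0, "ay": 0, "az": 0},
])

```text
t: 38.5
eef_pos: [0.4996, 0.0086, 0.0151]
tool_rot: [-0.0, 0.048, 0.999, 0.0]
contact_force: [0.0, 0.1, -1.0]
gripper_width: 0.738
grasp_force: 44.2
```

>>> jog_arm([
  {"fingers": 55, "x": 0, "y": 0, "z": 0.3, "ax": 0, "ay": 0, "az": 0},
  {"fingers": 55, "x": 0, "y": 0, "z": 0.3, "ax": 0, "ay": 0, "az": 0},
  {"fingers": 55, "x": 0, "y": 0, "z": 0.3, "ax": 0, "ay": 0, "az": 0},
  {"fingers": 55, "x": 0, "y": 0, "z": 0, "ax": 0, "ay": 0, "az": 0},
  {"fingers": 55, "x": 0, "y": 0, "z": 0, "ax": 0, "ay": 0, "az": 0},
  {"fingers": 55, "x": 0, "y": 0, "z": 0, "ax": 0, "ay": 0, "az": 0},
  {"fingers": 55, "x": 0, "y": 0, "z": 0, "ax": 0, "ay": 0, "az": 0},
  {"fingers": 55, "x": 0, "y": 0, "z": 0, "ax": 0, "ay": 0, "az": 0},
])

```text
t: 39.3
eef_pos: [0.4996, 0.0086, 0.015]
tool_rot: [-0.0, 0.048, 0.999, 0.001]
contact_force: [-3.4, -0.6, 13.0]
gripper_width: 0.731
grasp_force: 45.6
```

Contact where expected. Release and rise clear.

>>> jog_arm([
  {"fingers": 64, "x": 0, "y": 0, "z": -0.5, "ax": 0, "ay": 0, "az": 0},
  {"fingers": 66, "x": 0, "y": 0, "z": 0, "ax": 0, "ay": 0, "az": 0},
  {"fingers": 70, "x": 0, "y": 0, "z": 0, "ax": 0, "ay": 0, "az": 0},
  {"fingers": 76, "x": 0, "y": 0, "z": 0, "ax": 0, "ay": 0, "az": 0},
  {"fingers": 82, "x": 0, "y": 0, "z": 0, "ax": 0, "ay": 0, "az": 0},
  {"fingers": 82, "x": 0, "y": 0, "z": 0, "ax": 0, "ay": 0, "az": 0},
  {"fingers": 82, "x": 0, "y": 0, "z": -10, "ax": 0, "ay": 0, "az": 0},
  {"fingers": 82, "x": 0, "y": 0, "z": -20, "ax": 0, "ay": 0, "az": 0},
])

```text
t: 40.1
eef_pos: [0.4986, 0.0085, 0.0445]
tool_rot: [-0.002, 0.048, 0.999, -0.0]
contact_force: [1.2, 0.3, -0.4]
gripper_width: 0.957
grasp_force: 0.0
```

>>> jog_arm([
  {"fingers": 82, "x": 0, "y": 0, "z": -40, "ax": 0, "ay": 0, "az": 0},
  {"fingers": 82, "x": 0, "y": 0, "z": -50, "ax": 0, "ay": 0, "az": 0},
  {"fingers": 82, "x": 0, "y": 0, "z": -50, "ax": 0, "ay": 0, "az": 0},
  {"fingers": 82, "x": 0, "y": 0, "z": -50, "ax": 0, "ay": 0, "az": 0},
  {"fingers": 82, "x": 0, "y": 0, "z": -20, "ax": 0, "ay": 0, "az": 0},
  {"fingers": 82, "x": 0, "y": 0, "z": 0, "ax": 0, "ay": 0, "az": 0},
  {"fingers": 82, "x": 0, "y": 0, "z": 0, "ax": 0, "ay": 0, "az": 0},
  {"fingers": 82, "x": 0, "y": 0, "z": 0, "ax": 0, "ay": 0, "az": 0},
])

```text
t: 40.9
eef_pos: [0.4987, 0.0085, 0.2536]
tool_rot: [-0.001, 0.048, 0.999, -0.0]
contact_force: [0.1, -0.1, 0.6]
gripper_width: 0.96
grasp_force: 0.0
```

```bash
python3 look.py w16; python3 - <<'E'
from edges import *
from station import bot
edges("w16",PAD,24,(4,110,40),(14,255,255),range(150,330,25))
F=frame(np.radians(174.5),0);c=load("w16");m=cv2.inRange(cv2.cvtColor(c["pixels"],cv2.COLOR_RGB2HSV),(4,120,40),(14,255,255))
r=np.where(m[60:360,323])[0]+60;k=max(np.split(r,np.where(np.diff(r)>4)[0]+1),key=len)
print(k[0],k[-1],[((onz(c,323,e,.030,1)-PAD[0])@F*1000).round(1)[0] for e in(k[0]-.5,k[-1]+.5)])
s=bot.read_camera("scene")["pixels"][:,:,::-1]
a=cv2.imread("pics/w16.png");a=cv2.resize(a,(400,300));b=cv2.resize(s[90:390,130:530],(800,600)) 
o=np.vstack([np.hstack([a,np.zeros_like(a)]),np.zeros((300,800,3),np.uint8)]);o[:]=b;o[300:,400:]=a[:, :];cv2.imwrite("pics/final.png",o)
E
```

```text
150 292 356 [55.9 31.5] [ 55.9 -32.2]
175 291 356 [31.1 32.8] [ 31.1 -32.5]
200 292 356 [ 5.9 32.2] [  5.9 -32.9]
225 292 355 [-19.8  32.7] [-19.8 -32.3]
250 294 355 [-46.4  31.2] [-46.4 -32.9]
189 272 [np.float64(17.4), np.float64(-71.2)]
```

View pics/final.png

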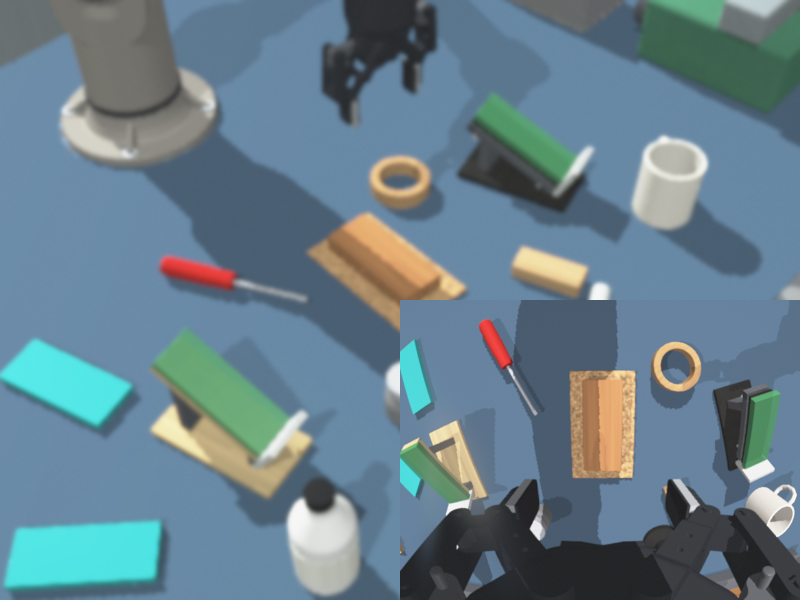

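The final picture shows three things:
- The boards are squared in one pile on the middle of the pad.
- The upper pane lies on the stand against its lip.
- The lower pane is still in the rack, with everything else undisturbed.

Handing in.

```bash
python3 -c "
from station import bot
print(bot.hand_in())"
```

```text
the job is handed in; nothing more can be done
None
```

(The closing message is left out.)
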